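# Put a register into the binding press

### The job

The freshly glued hardback register is lying at the front of the binding press: slide it back along the bed, without lifting it, until it sits square and fully home against the back fence. Then fetch the pressing board whose two holes match the press's two pins, keep it level and lower it gently over both pins until it lies flat on the register, let go of it, and swing the toggle clamp's handle fully over until it stops, so that its rubber foot clamps the board down. Leave the other pressing board, the stapler and the rubber stamp where they are.

Things in the scene. Friction and masses are not known exactly. Their poses are not given: they have to be found in the camera images.
- press: Binding press, fixed on the desk: plywood bed 250 x 240 x 18 mm. Origin on the desk surface midway between its two guide pins; z up, x from the open front to the back fence and clamp, y along the line of the pins. The bed reaches 100 mm in front of the origin, 150 mm behind it, 120 mm to each side.
- pin_a (a point): Top of one guide pin: upright steel, 12 mm in diameter, at press x = 0, y = +88 mm, standing 62 mm above the bed (top 80 mm above the desk); its top 12 mm tapers to 5 mm.
- pin_b (a point): Top of the other guide pin, the same, at press x = 0, y = -88 mm.
- fence (a point): Middle of the top edge of the back fence's front face: an aluminium bar 170 mm long, 22 mm high above the bed (top 40 mm above the desk), face at press x = +50 mm, across the bed.
- register_mid (a point): Centre of the register, a rigid hardback book with dark covers, 100 (its x) x 132 (its y) x 30 mm, 0.24 to 0.39 kg, lying flat on the front of the bed between the pins, slightly askew, spine (its +x) towards the fence. Home against the fence its centre is at press x = 0. It slides when pushed.
- board_mid (a point): Centre (24 mm above its underside) of the right pressing board: beech, 100 (its x) x 210 (its y) x 12 mm, 0.2 to 0.35 kg, flat on the desk; through holes of 15 mm at y = -88 and +88 mm. Grip: a darker batten in the middle of its top, 92 mm along x, 24 mm wide along y, 36 mm high. Fits either way round. Seated on pins and register, this point is 72 mm above the desk.
- small_board_mid (a point): Same point of the other pressing board, alike but shorter: 100 x 160 mm, holes 126 mm apart, so it does not fit this press. Which of the two lies nearer the press varies. A bystander.
- clamp_pivot (a point): Pivot of the clamp's handle: press x = +112 mm, y = 0, 150 mm above the desk; the handle swings about the press's y axis. The clamp stands on a 60 x 60 mm wooden riser block behind the fence, from press x = +69 mm, 70 mm high. While open, its arm stands upright, up to 205 mm above the desk, reaching forward to press x = +62 mm.
- handle_mid (a point): Middle of the clamp handle's black sleeve, 56 mm from the pivot. The sleeve is a round bar 18 mm in diameter that spans 28 to 84 mm from the pivot.
- clamp_tip: The clamp's sprung rubber foot, 18 mm in diameter, on the end of the arm (origin 22 mm above its underside when closed). With the clamp closed it presses on the middle of the board's batten.
- clamp_handle (a joint): Handle angle: 0 = open, leaning 0.95 rad back (to press +x) from upright; grows as the handle swings up and over towards the press's open front; 1.25 = closed stop, 0.30 rad forward of upright. The arm comes down with it. Light at first, 5 to 8 N on the sleeve near the end, then it goes over centre and stays.
- stapler_mid (a point): Middle of a grey and black desk stapler, 130 x 34 x 49 mm, between the press and the boards; a bystander.
- stamp_mid (a point): Middle of a wooden rubber stamp, 50 x 36 mm, 70 mm high; a bystander.
Things that resemble listed ones, but are neither listed nor needed, are in the scene too. Of the things that look like the part that bears register_mid, the smallest one is meant.

How it is judged (in metres and radians):
On the way, in this order (a step that is already met when the one before it is completed fails the run):
1. the register lies square and home against the back fence (x of register_mid in the frame of press above -0.004 m and angle between the x axis of register_mid and the x axis of press, either way round below 0.04 rad and z of register_mid in the frame of press below 0.037 m), for 0.2 s.
2. the right pressing board is down over both pins, level on the register, and released (horizontal distance between board_mid and press below 0.005 m and angle between the y axis of board_mid and the y axis of press, either way round below 0.04 rad and angle between board_mid's own z axis and vertical below 0.04 rad and z of board_mid in the frame of press below 0.075 m and contact force between the fingers and board below 0.2 N), for 0.2 s.
3. the clamp is swung fully over and presses on the board (value of joint clamp_handle above 1.2 rad and contact force between clamp_tip and board above 4 N), for 0.2 s.
At the end, for the whole second after the job is handed in: Register home against the fence (5 mm, 3 deg); right board over both pins (5 mm, 2.3 deg), flat on the register (height within 3 mm, tilt under 2.3 deg), still and released; handle closed (over 1.2 rad), foot pressing the board with over 4 N; bystanders moved under 30 mm (all of step 3 and x of register_mid in the frame of press above -0.005 m and angle between the x axis of register_mid and the x axis of press, either way round below 0.05 rad and horizontal distance between board_mid and press below 0.005 m and angle between the y axis of board_mid and the y axis of press, either way round below 0.04 rad and angle between board_mid's own z axis and vertical below 0.04 rad and z of board_mid in the frame of press below 0.075 m and linear speed of board below 0.02 m/s); the robot touches nothing.
It fails at once if the register is lifted or tipped up off the bed (z of register_mid in the frame of press above 0.048 m or angle between register_mid's own z axis and vertical above 0.2 rad).
It fails at once if the pressing board is tipped by more than 15 degrees (angle between board_mid's own z axis and vertical above 0.26 rad).
It fails at once if the board is dropped down the pins (faster than 0.3 m/s) (horizontal distance between board_mid and press below 0.02 m and z of board_mid in the frame of press below 0.104 m and linear speed of board above 0.3 m/s).
It fails at once if a bystander (other board, stapler, stamp) is moved by more than 30 mm (distance of any of small_board_mid, stapler_mid, stamp_mid from where it was at the start of the episode above 0.03 m).
It also fails if it takes over 72 s, if anything falls off the work surface, if the arm or the gripper's body presses on something with over 40 N, if the wrist force passes 120 N, or if a joint passes its speed limit or range.

### The arm

A 6-joint arm with a two-finger parallel gripper is mounted at the origin on the work surface. World frame = base frame: x ahead of the robot, y to its left, z up, the work surface at z = 0. Lengths are in m, angles in degrees, forces in N, time in s.
With the tool pointing down it reaches from about 0.4 to 0.825 m from the base axis. Payload 7 kg.
Tool frame: the origin (TCP) lies midway between the tips of the shut fingers; the grasp point (between the pads) lies 19 mm behind it; x points along the fingers, z is the direction in which the jaws open and shut, and the axes are right-handed (so a half turn about x gives the same grasp; the last joint's range is limited). The gripper opens to 88 mm and grips with 3 to 60 N. Pads are 19 mm wide; open, the fingers measure 130 mm over their backs; the gripper's body (78 mm by 193 mm) begins 47 mm behind the grasp point.
Start: joints at [-47.779, 20.546, 0.682, 0, -70.136, -16.507], TCP at [0.293, -0.608, 0.227] pointing down, gripper open.
Joint ranges: [-176.03, 176.03], [-82.01, 121.73], [-58.28, 71.71], [-173.87, 95.51], [-174.79, -0.11], [-173.66, 173.66]. Speed limits (degrees/s): [136.94, 136.94, 172.46, 180, 180, 180].

### API

Orientations are given as [roll, pitch, yaw] about the fixed x, y, z axes, in that order (R = Rz(yaw) Ry(pitch) Rx(roll)).
In Python, from plant import get_state, capture, close_job gives the robot as it stands.
- The arm moves only by the tool play_rows, never from a script. Its argument "series" is one flat list of numbers, 4 for each row, row after row: the shift along the tool's x, y, z in m, then the turn about the tool's x in rad. In form: [tx, ty, tz, spin, tx, ty, tz, spin, ...]. A call has exactly 5 rows; each row shifts and turns the commanded pose from where the row before left it, along the tool's axes as they then stand; what a row does not reach is not made up. A row lasts 1/12 s, in which the tool goes at most 41.7 mm and 7.16 degrees, less where a joint would pass 70% of its speed; a pose out of reach is approached as far as the arm can. A call is refused whole if a number of a shift passes 0.0417 or a number of a turn 0.125, either way. A call with a gripper value outside its range is refused whole. "jaw" is the opening in per cent of the stroke, from 0 (shut) to 100 (fully open), set as the call begins (left out, the last holds). The fingers move at their own pace and stop on an object; "squeeze" is the grip in N (left out, the last holds). Time passes only in rows, so rows that do not move let the fingers close, or fill a call up. It gives the time, the measured TCP pose, the force and the opening at its end, in the units of the state.
- get_state(): the state, without advancing time (a new reading comes with each control period).
- capture(name): name is "scene" or "top" or "wrist"; returns a dict with "img" (400x640x3 uint8, blue, green, red), "K" (3x3 intrinsics, pixels), "world_from_camera" (4x4, takes a point from camera to world coordinates). Camera axes: x right, y down, z forward; pixel columns grow to the right and rows downward; lengths in m; the calibration is good to about 2 mm. The wrist camera is an equidistant fisheye: a pixel r from the principal point sees the ray r / f radians off the axis. A picture is of the moment at which its call begins. There is no depth.
- close_job(): hands the job in, once; it reports no verdict.
The state is a dict: "time_s": time; "joints": joint angles; "qd": joint speeds; "joint_torque": joint torques, N m; "tcp_pos": TCP position; "eef_rot": TCP orientation; "contact_force": force on the tool from outside, world axes, zero at the start; "moment": the same for the moment, N m; "gripper_width": finger opening in m.
Only numpy, scipy, OpenCV 4.12 (cv2) and the standard library are available. Lean on these libraries where they do the work, as an engineer would, in place of code of your own. Each camera call takes 0.05 s, during which the arm holds its last target.

## Working session

There is one attempt and no reset: what is moved stays moved. The work goes in short steps, Python scripts to look and compute and a tool call to move; the robot and the scene stay as the last step left them, time stands still between calls to the robot, and variables do not carry over. Pictures are saved under pics/ and viewed, and the job is handed in when it is done.

Besides the shell and the picture viewer there is one more tool, called after "Emit:" by a JSON object that holds its "api" and its "payload". play_rows: Moves the arm, as the interface text tells. Its arguments: {"type":"object","properties":{"series":{"type":"array","items":{"type":"number"}},"jaw":{"type":"number"},"squeeze":{"type":"number"}},"required":["series"]}

```bash
ls -la; mkdir -p pics; python3 - <<'E'
from plant import get_state, capture
import cv2
print(get_state())
for n in ["scene","top","wrist"]:
    c=capture(n); cv2.imwrite(f"pics/{n}0.png",c["img"]); print(n,c["K"],c["world_from_camera"])
E
```

```text
total 12
drwxr-xr-x  3 agent agent 4096 Dec  7 15:02 .
drwxr-xr-x 23 root  root  4096 Dec  7 15:02 ..
drwxr-xr-x  2 agent agent 4096 Dec  7 15:02 pics
{'time_s': 0.0, 'joints': array([-4.77779503e+01,  2.05885253e+01,  6.32026460e-01, -1.84913233e-02,
       -7.01378653e+01, -1.65064141e+01]), 'qd': array([-0.02543483, -0.02231737,  0.06285194,  0.00042461,  0.1764461 ,
        0.07473817]), 'joint_torque': array([ 1.93058106e-03, -5.82721531e+01,  2.93064827e+01,  6.99710637e+00,
        7.12580950e-03, -1.54967652e-04]), 'tcp_pos': array([ 0.29261627, -0.60770481,  0.22564741]), 'eef_rot': array([  6.07015885,  89.90404758, 121.77949758]), 'contact_force': array([-1.20299154, -0.58616841,  0.61271927]), 'moment': array([-0.00409598,  0.00330888, -0.01642332]), 'gripper_width': 0.08787186606732289}
scene [[389.15695281   0.         312.57509556]
 [  0.         389.15695281 206.1814887 ]
 [  0.           0.           1.        ]] [[ 0.81039181  0.39567229 -0.43209785  0.89123256]
 [ 0.58584542 -0.53832461  0.60579844 -0.5782244 ]
 [ 0.00708875 -0.74407664 -0.66805666  0.75256009]
 [ 0.          0.          0.          1.        ]]
top [[504.59553048   0.         325.87962191]
 [  0.         504.59553048 205.90802667]
 [  0.           0.           1.        ]] [[-0.0317387  -0.97500781  0.21989186  0.16253505]
 [-0.99946753  0.02929389 -0.01437085 -0.02390657]
 [ 0.0075702  -0.22023089 -0.9754184   1.64492299]
 [ 0.          0.          0.          1.        ]]
wrist [[309.70691629   0.         315.89950374]
 [  0.         309.70691629 195.35557869]
 [  0.           0.           1.        ]] [[-4.33901866e-01  8.60375865e-01  2.67362191e-01  2.20340903e-01]
 [ 9.00959990e-01  4.14186569e-01  1.29308088e-01 -6.42638184e-01]
 [ 5.15729428e-04  2.96989657e-01 -9.54880557e-01  3.82125680e-01]
 [ 0.00000000e+00  0.00000000e+00  0.00000000e+00  1.00000000e+00]]
```

View pics/scene0.png

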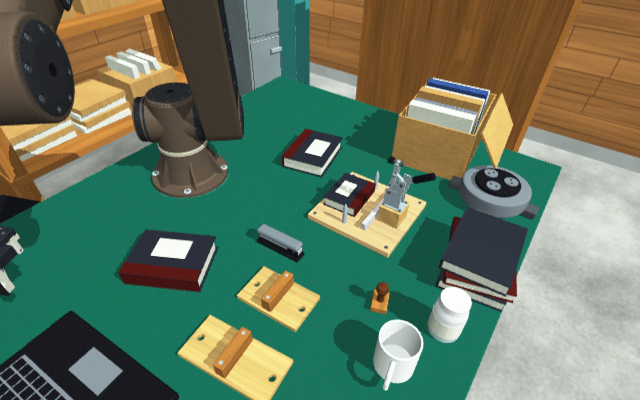

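View pics/top0.png

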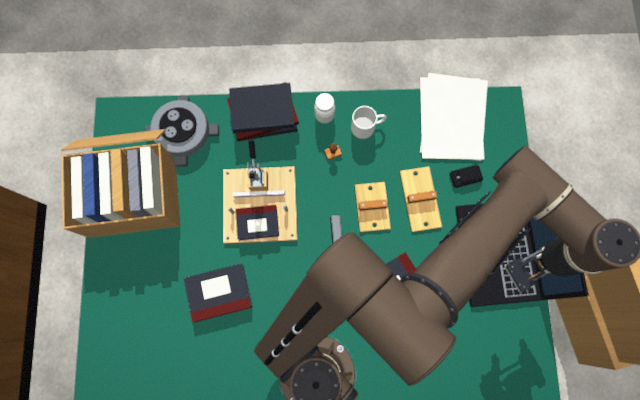

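View pics/wrist0.png

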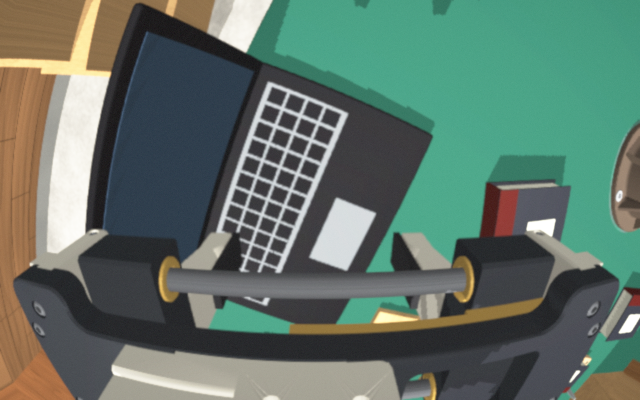

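The register could be confused with the book on the press (top 257,223), the book at left (218,292), the book under the arm (402,265) and the stack at (263,110). The one on the press is the smallest and lies between the pins. The boards are at (372,207), which is short, and (420,199), which is long. I'll check both in close crops.

```bash
python3 - <<'E'
import cv2
t=cv2.imread("pics/top0.png"); s=cv2.imread("pics/scene0.png")
cv2.imwrite("pics/c1.png",cv2.resize(t[130:255,210:310],None,fx=6,fy=6,interpolation=cv2.INTER_CUBIC)[:, :600][:750])
cv2.imwrite("pics/c1.png",cv2.resize(t[140:250,210:310],(545,600),interpolation=cv2.INTER_CUBIC))
cv2.imwrite("pics/c2.png",cv2.resize(t[160:240,320:450],(780,480),interpolation=cv2.INTER_CUBIC))
cv2.imwrite("pics/c3.png",cv2.resize(s[150:260,300:440],(763,600),interpolation=cv2.INTER_CUBIC))
E
```

```text
(no output)
```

View pics/c1.png

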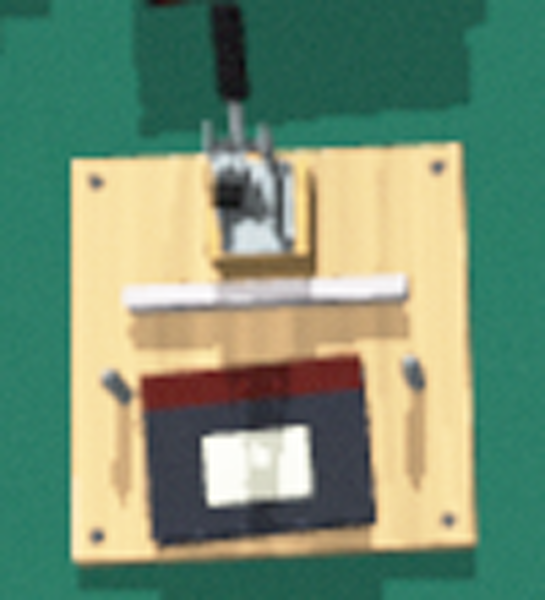

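View pics/c2.png

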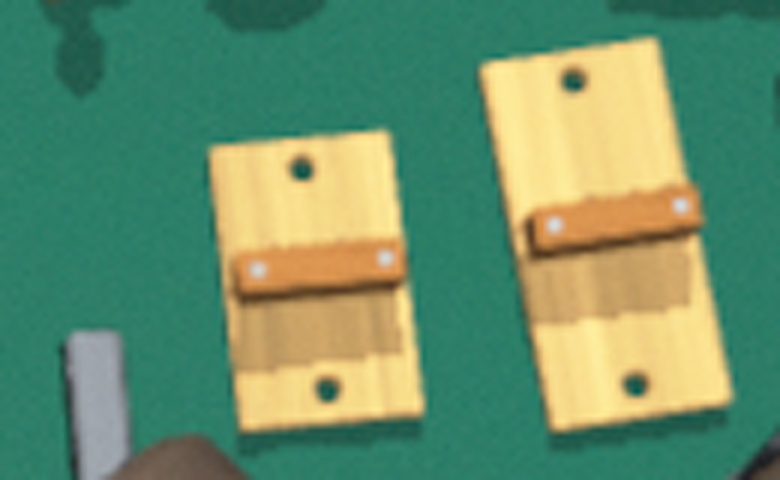

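View pics/c3.png

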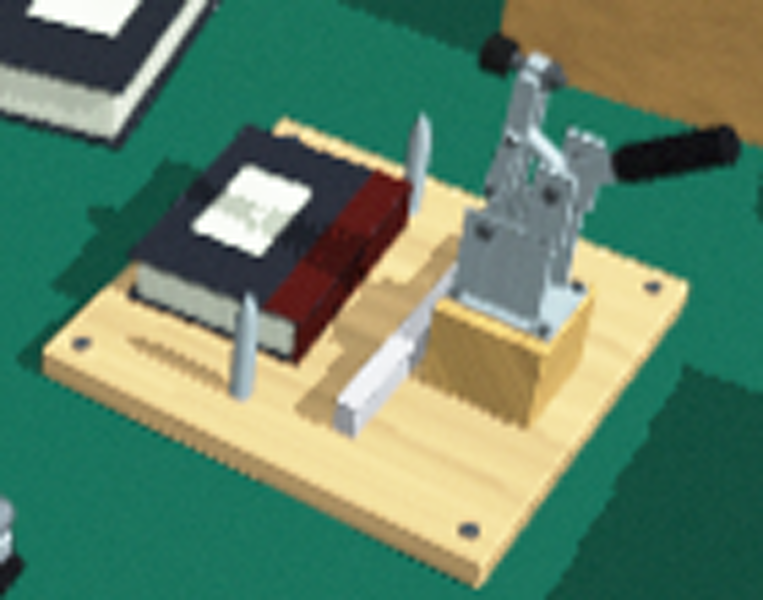

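```bash
cat > h.py <<'E'
import numpy as np, cv2
from scipy.optimize import least_squares
def proj(c,P):
    T=np.linalg.inv(c["world_from_camera"]); p=P@T[:3,:3].T+T[:3,3]
    q=p@c["K"].T; return q[:,:2]/q[:,2:]
def fit(obs,x0):
    # obs: list of (cam, Nx3 local pts, Nx2 px); pose x,y,yaw
    def w(v,P):
        c,s=np.cos(v[2]),np.sin(v[2]); return P@np.array([[c,-s,0],[s,c,0],[0,0,1]]).T+[v[0],v[1],0]
    f=lambda v: np.concatenate([(proj(c,w(v,P))-q).ravel() for c,P,q in obs])
    r=least_squares(f,x0,loss='soft_l1'); return r.x,r.fun.reshape(-1,2).round(1)
E
python3 - <<'E'
from h import *
from plant import capture
top=capture("top"); sc=capture("scene")
a=np.array
c1=lambda L:a(L,float)/5.45+[210,140]
c2=lambda L:a(L,float)/6+[320,160]
c3=lambda L:a(L,float)/5.45+[300,150]
Pp=a([[.15,.12,.018],[.15,-.12,.018],[-.1,.12,.018],[-.1,-.12,.018],[0,.088,.08],[0,-.088,.08],[.05,.085,.04],[.05,-.085,.04]])
top_o=(top,Pp[:6],c1([[72,158],[460,145],[73,550],[476,534],[108,375],[408,360]]))
# scene: visible corners
sc_o=(sc,Pp[[1,2,3,4,5]],c3([[688,288],[283,118],[42,352],[423,115],[250,295]]))
sc_o=(sc,a([[.15,-.12,.018],[-.1,-.12,.018],[-.1,.12,.018],[0,.088,.08],[0,-.088,.08]]),c3([[480,572],[45,350],[283,118],[423,115],[250,295]]))
for o in ([top_o],[sc_o],[top_o,sc_o]):
    print("press",*fit(o,[.6,.15,0]))
R=a([[.05,.066,.03],[.05,-.066,.03],[-.05,-.066,.03],[-.05,.066,.03]])+[0,0,.018]
ro=(top,R,c1([[142,380],[360,357],[375,522],[157,545]]))
rs=(sc,R,c3([[412,183],[298,330],[132,262],[250,125]]))
rs=(sc,R,c3([[410,182],[298,330],[132,268],[250,127]]))
for o in ([ro],[ro,rs]): print("reg",*fit(o,[.5,.15,0]))
B=a([[.05,.105,.012],[-.05,.105,.012],[-.05,-.105,.012],[.05,-.105,.012],[0,.088,.012],[0,-.088,.012]])
# top image: left=+y, up=+x. board long axis along image vertical -> world x
bo=(top,B,c2([[481,65],[553,432],[733,402],[657,40],[573,80],[636,384]])[[0,3,2,1,4,5]])
for y0 in (1.4,-1.4,):
    print("board",*fit([bo],[.6,-.15,y0]))
E
```

```text
press [0.51881496 0.17045135 0.01561565] [[-0.1 -0.1]
 [ 0.2 -0.8]
 [-0.1  1.8]
 [-0.1  1.3]
 [-0.2 -0.7]
 [ 0.3 -0.4]]
press [0.52183295 0.1744287  0.00918732] [[ 0.5 -1. ]
 [-1.  -0.4]
 [ 0.2 -0.1]
 [ 0.3  0.8]
 [-0.2  0.8]]
press [0.52126515 0.17192712 0.01158039] [[-0.3 -0.9]
 [-0.  -1.3]
 [-0.6  0.9]
 [-0.7  0.7]
 [-0.7 -1.6]
 [-0.2 -1.1]
 [ 0.  -0.6]
 [-1.6  0.1]
 [-0.5  0.2]
 [-0.4  1.1]
 [-0.9  1.3]]
reg [0.47398243 0.17441744 0.07954809] [[-0.2  0. ]
 [ 0.4 -0.1]
 [ 0.5 -0.1]
 [-0.7  0.2]]
reg [0.47914101 0.1754393  0.09198972] [[-0.7 -1.3]
 [-0.1 -1.9]
 [ 0.3 -1.9]
 [-0.8 -1.2]
 [-0.9  0.4]
 [-0.4 -0.5]
 [-2.3 -1.6]
 [-2.2 -0.3]]
board [ 0.71210432 -0.37799621  1.28524492] [[  -0.2    5.4]
 [  -0.5   16.8]
 [  -0.5 -100.4]
 [   1.1 -112.3]
 [   0.     1.8]
 [   0.4  -96.4]]
board [ 0.5468838  -0.36540017 -1.52894101] [[ 31.8  -3.6]
 [-26.9   2.6]
 [-32.7   3.4]
 [ 27.5  -3.7]
 [  2.4  -0.3]
 [ -2.    0.3]]
```

```bash
cat >> h.py <<'E'
from scipy.spatial.transform import Rotation as Rt
def toolR(s): return Rt.from_euler('xyz',s["eef_rot"],degrees=True).as_matrix()
def go(s,tgt,jawyaw=None):
    """tool-frame shift to tgt (world), spin (rad) to make jaw axis (tool z) lie along world yaw jawyaw (mod pi).
    """
    R=toolR(s); d=R.T@(np.asarray(tgt)-s["tcp_pos"])
    z=R[:,2]; cur=np.arctan2(z[1],z[0])
    print("tcp",s["tcp_pos"].round(4),"jawyaw",round(float(np.degrees(cur)),1),"t",round(s["time_s"],2),"F",s["contact_force"].round(1),"w",round(s["gripper_width"],4))
    print("shift tool",d.round(4))
    if jawyaw is not None:
        e=(jawyaw-cur+np.pi/2)%np.pi-np.pi/2
        print("world turn",round(e,3),"spin about tool x",round(-e,3))
E
python3 - <<'E'
from h import *
from plant import capture,get_state
top=capture("top")
a=np.array
c2=lambda L:a(L,float)/6+[320,160]
B=a([[-.05,.105,.012],[.05,.105,.012],[.05,-.105,.012],[-.05,-.105,.012],[0,.088,.012],[0,-.088,.012]])
print("board",*fit([(top,B,c2([[481,65],[657,40],[733,402],[553,432],[573,80],[636,384]]))],[.6,-.35,-1.5]))
B[:4,1]*=80/105;B[4:,1]*=63/88
print("small",*fit([(top,B,c2([[209,146],[388,131],[425,415],[240,432],[302,168],[328,388]]))],[.6,-.25,-1.5]))
s=get_state(); print(toolR(s).round(3)); go(s,[.37,.17,.2],np.pi/2+.014)
E
```

```text
board [ 0.5461001  -0.365209   -1.44620989] [[ 0.1  0.1]
 [-0.3 -0.1]
 [-0.2 -0. ]
 [ 0.  -0.4]
 [ 0.2  0.2]
 [ 0.1  0.3]]
small [ 0.52416345 -0.20270089 -1.50790407] [[ 0.1  0.3]
 [-0.1  0.1]
 [-0.4 -0.5]
 [ 0.2 -0.5]
 [ 0.   0.2]
 [ 0.1  0.4]]
[[-0.    -0.901 -0.434]
 [ 0.    -0.434  0.901]
 [-1.     0.     0.001]]
tcp [ 0.2928 -0.608   0.2263] jawyaw 115.7 t 0.3 F [0.2 0.3 0.1] w 0.0877
shift tool [ 0.0266 -0.4071  0.6675]
world turn -0.435 spin about tool x 0.435
```

```bash
cat >> h.py <<'E'
def rows(wps,step=.035,s=None,ramp=True):
    """wps: list of (xyz,jawyaw rad). prints rows of 5 for each call"""
    from plant import get_state
    s=s or get_state(); R=toolR(s); p=s["tcp_pos"].copy(); out=[]
    # ideal down frame
    cur=np.arctan2(R[1,2],R[0,2])
    print("tcp",p.round(4),"jawyaw",round(np.degrees(cur),2),"t",round(s["time_s"],2),"F",s["contact_force"].round(1),"w",round(s["gripper_width"],4))
    def fr(y): z=np.array([np.cos(y),np.sin(y),0]);x=np.array([0,0,-1.]);return np.c_[x,np.cross(z,x),z]
    for q,y in wps:
        q=np.array(q,float); y=cur if y is None else y
        n=max(1,int(np.ceil(max(np.linalg.norm(q-p)/step,abs(y-cur)/.12))))
        p0,y0=p.copy(),cur
        for i in range(1,n+1):
            t=i/n
            d=(fr(cur).T@(p0+(q-p0)*t-p)).round(3); sp=round(-(y0+(y-y0)*t-cur),3)
            p=p+fr(cur)@d; cur-=sp; out.append([*d,sp])
    while len(out)%5: out.append([0,0,0,0])
    for i in range(0,len(out),5): print(", ".join("%g"%(v+0) for r in out[i:i+5] for v in r))
    print("end",p.round(4),np.degrees(cur).round(2))
E
python3 - <<'E'
from h import *
J=np.pi/2+.014
rows([([.45,-.33,.23],J),([.46,0,.2],J),([.37,.172,.15],J)])
E
```

```text
tcp [ 0.2928 -0.608   0.2263] jawyaw 115.71 t 0.3 F [0.2 0.3 0.1] w 0.0877
0, -0.026, 0.018, 0.043, -0.001, -0.026, 0.02, 0.044, 0, -0.024, 0.02, 0.043, 0, -0.024, 0.021, 0.044, -0.001, -0.022, 0.023, 0.043
0, -0.022, 0.023, 0.044, -0.001, -0.021, 0.025, 0.043, 0, -0.019, 0.025, 0.044, 0, -0.019, 0.026, 0.043, -0.001, -0.017, 0.027, 0.044
0.003, -0.001, 0.033, 0, 0.003, -0.002, 0.033, 0, 0.003, -0.001, 0.033, 0, 0.003, -0.002, 0.033, 0, 0.003, -0.001, 0.033, 0
0.003, -0.002, 0.033, 0, 0.003, -0.001, 0.033, 0, 0.003, -0.002, 0.033, 0, 0.003, -0.001, 0.033, 0, 0.003, -0.002, 0.033, 0
0.008, 0.015, 0.029, 0, 0.009, 0.014, 0.029, 0, 0.008, 0.015, 0.029, 0, 0.009, 0.015, 0.028, 0, 0.008, 0.014, 0.029, 0
0.008, 0.015, 0.029, 0, 0, 0, 0, 0, 0, 0, 0, 0, 0, 0, 0, 0, 0, 0, 0, 0
end [0.37   0.1719 0.1503] 90.79
```

Emit:
{"api": "play_rows", "payload": {"series": [0, -0.026, 0.018, 0.043, -0.001, -0.026, 0.02, 0.044, 0, -0.024, 0.02, 0.043, 0, -0.024, 0.021, 0.044, -0.001, -0.022, 0.023, 0.043], "jaw": 100}}

```text
time_s: 0.72
tcp_pos: [0.3714, -0.4679, 0.2283]
eef_rot: [26.5, 90.0, 129.6]
contact_force: [0.9, 0.4, 0.8]
gripper_width: 0.0876
```

Emit:
{"api": "play_rows", "payload": {"series": [0, -0.022, 0.023, 0.044, -0.001, -0.021, 0.025, 0.043, 0, -0.019, 0.025, 0.044, 0, -0.019, 0.026, 0.043, -0.001, -0.017, 0.027, 0.044]}}

```text
time_s: 1.13
tcp_pos: [0.4505, -0.3286, 0.2306]
eef_rot: [-79.7, 90.0, 11.0]
contact_force: [-0.2, -1.3, -0.7]
gripper_width: 0.0875
```

Emit:
{"api": "play_rows", "payload": {"series": [0.003, -0.001, 0.033, 0, 0.003, -0.002, 0.033, 0, 0.003, -0.001, 0.033, 0, 0.003, -0.002, 0.033, 0, 0.003, -0.001, 0.033, 0]}}

```text
time_s: 1.55
tcp_pos: [0.4545, -0.1635, 0.2156]
eef_rot: [-88.1, 90.0, 2.7]
contact_force: [0.8, 0.9, -1.2]
gripper_width: 0.0876
```

Emit:
{"api": "play_rows", "payload": {"series": [0.003, -0.002, 0.033, 0, 0.003, -0.001, 0.033, 0, 0.003, -0.002, 0.033, 0, 0.003, -0.001, 0.033, 0, 0.003, -0.002, 0.033, 0]}}

```text
time_s: 1.97
tcp_pos: [0.46, 0.0017, 0.2008]
eef_rot: [-64.3, 90.0, 26.5]
contact_force: [0.3, 0.2, 0.7]
gripper_width: 0.0877
```

Emit:
{"api": "play_rows", "payload": {"series": [0.008, 0.015, 0.029, 0, 0.009, 0.014, 0.029, 0, 0.008, 0.015, 0.029, 0, 0.009, 0.015, 0.028, 0, 0.008, 0.014, 0.029, 0]}}

```text
time_s: 2.38
tcp_pos: [0.3843, 0.1441, 0.1584]
eef_rot: [-36.7, 90.0, 54.1]
contact_force: [0.2, 0.4, -0.1]
gripper_width: 0.0878
```

Emit:
{"api": "play_rows", "payload": {"series": [0.008, 0.015, 0.029, 0, 0, 0, 0, 0, 0, 0, 0, 0, 0, 0, 0, 0, 0, 0, 0, 0]}}

```text
time_s: 2.8
tcp_pos: [0.3704, 0.1714, 0.1508]
eef_rot: [-50.2, 90.0, 40.6]
contact_force: [-0.4, 0.3, 0.8]
gripper_width: 0.0876
```

```bash
python3 - <<'E'
from h import *
from plant import capture,get_state
s=get_state();print(s["tcp_pos"],s["joints"].round(1)); print(toolR(s).round(3))
for n in ["top","wrist","scene"]:
    c=capture(n); cv2.imwrite(f"pics/{n}1.png",c["img"]); np.save(f"pics/{n}1.npy",c,allow_pickle=True)
    print(c["world_from_camera"].round(4))
E
```

```text
[0.37037552 0.1713861  0.15082776] [  52.9   -1.5  -37.3    0.   -54.2 -142.1]
[[ 0.    -1.    -0.013]
 [ 0.    -0.013  1.   ]
 [-1.    -0.     0.   ]]
[[-0.0317 -0.975   0.2199  0.1625]
 [-0.9995  0.0293 -0.0144 -0.0239]
 [ 0.0076 -0.2202 -0.9754  1.6449]
 [ 0.      0.      0.      1.    ]]
[[-1.250e-02  9.545e-01  2.978e-01  2.900e-01]
 [ 9.999e-01  1.220e-02  2.900e-03  1.706e-01]
 [-9.000e-04  2.978e-01 -9.546e-01  3.072e-01]
 [ 0.000e+00  0.000e+00  0.000e+00  1.000e+00]]
[[ 0.8104  0.3957 -0.4321  0.8912]
 [ 0.5858 -0.5383  0.6058 -0.5782]
 [ 0.0071 -0.7441 -0.6681  0.7526]
 [ 0.      0.      0.      1.    ]]
```

View pics/wrist1.png

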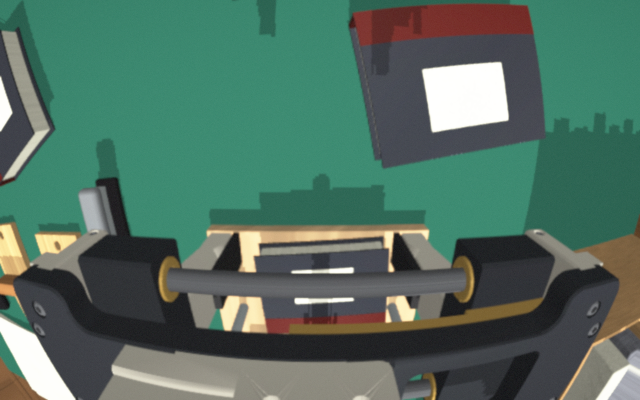

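View pics/top1.png

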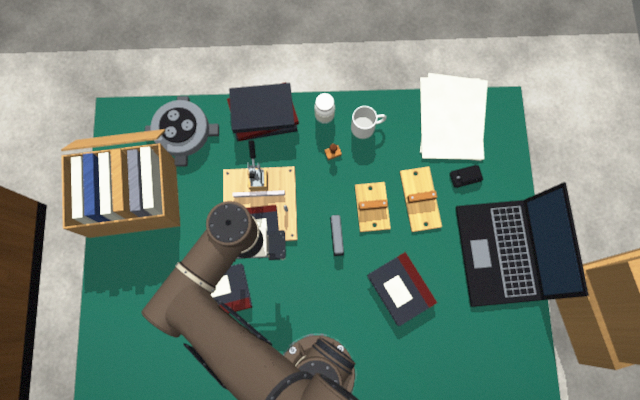

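```bash
python3 - <<'E'
import cv2
t=cv2.imread("pics/wrist1.png")
cv2.imwrite("pics/w1c.png",cv2.resize(t[210:350,195:445],(800,448),interpolation=cv2.INTER_CUBIC))
E
```

```text
(no output)
```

View pics/w1c.png

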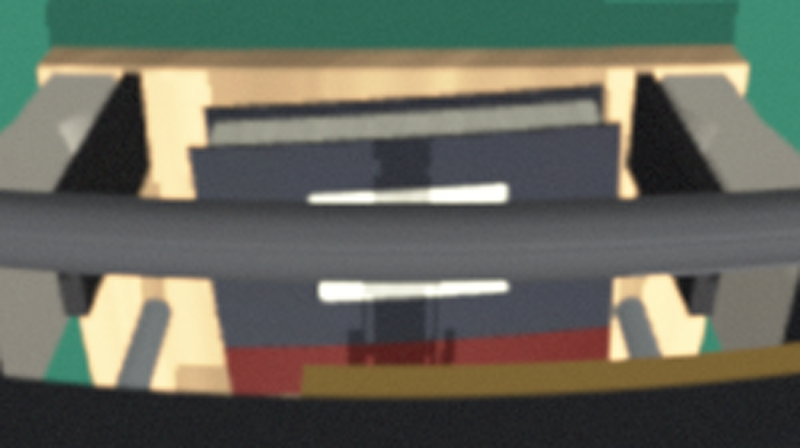

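```bash
cat >> h.py <<'E'
def fproj(c,P):
    T=np.linalg.inv(c["world_from_camera"]); p=P@T[:3,:3].T+T[:3,3]
    r=np.hypot(p[:,0],p[:,1]); th=np.arctan2(r,p[:,2]); f=c["K"][0,0]
    return p[:,:2]/r[:,None]*th[:,None]*f+c["K"][:2,2]
def unp(c,px,z,fish=False):
    K=c["K"];v=(np.array(px,float)-K[:2,2])/K[0,0]
    if fish:
        th=np.linalg.norm(v,axis=1,keepdims=True); d=np.c_[v/th*np.sin(th),np.cos(th)]
    else: d=np.c_[v,np.ones(len(v))]
    T=c["world_from_camera"]; d=d@T[:3,:3].T; o=T[:3,3]
    return o+d*((z-o[2])/d[:,2:])
E
python3 - <<'E'
from h import *
c=np.load("pics/wrist1.npy",allow_pickle=True).item()
g=lambda L:np.array(L,float)/3.2+[195,210]
for nm,L,z in (("bedtop",[[40,64],[748,66]],.018),("bedbot",[[48,48],[737,48]],0),("regbot",[[207,107],[602,88]],.018),("regtop",[[192,150],[620,125]],.048),("pintops",[[157,303],[628,303]],.08)):
    w=unp(c,g(L),z,True); d=w[1]-w[0]; print(nm,w.round(4).tolist(),"len",np.linalg.norm(d).round(4),"yaw",np.arctan2(-d[0],d[1]).round(4),"mid",w.mean(0).round(4))
E
```

```text
bedtop [[0.4203, 0.0566, 0.018], [0.4181, 0.2925, 0.018]] len 0.2358 yaw 0.0092 mid [0.4192 0.1745 0.018 ]
bedbot [[0.4221, 0.0533, 0.0], [0.4191, 0.2948, 0.0]] len 0.2415 yaw 0.0125 mid [0.4206 0.174  0.    ]
regbot [[0.4338, 0.1131, 0.018], [0.4254, 0.2423, 0.018]] len 0.1294 yaw 0.0645 mid [0.4296 0.1777 0.018 ]
regtop [[0.4335, 0.1136, 0.048], [0.4237, 0.2416, 0.048]] len 0.1284 yaw 0.0768 mid [0.4286 0.1776 0.048 ]
pintops [[0.4678, 0.106, 0.08], [0.4662, 0.2425, 0.08]] len 0.1365 yaw 0.0114 mid [0.467  0.1743 0.08  ]
```

```bash
python3 - <<'E'
from h import *
J=np.pi/2+.0125
rows([([.385,.173,.03],J),([.41,.174,.028],J)],.03)
rows([([.385,.173,.03],J),([.45,.1745,.028],J)],.008) if 0 else None
E
```

```text
tcp [0.3705 0.1711 0.1507] jawyaw 90.68 t 2.95 F [-0.2  0.3 -0.4] w 0.0877
0.024, -0.003, 0, 0, 0.024, -0.003, 0.001, 0, 0.024, -0.003, 0, 0, 0.025, -0.003, 0, 0, 0.024, -0.003, 0.001, -0.001
0.002, -0.025, 0, 0, 0, 0, 0, 0, 0, 0, 0, 0, 0, 0, 0, 0, 0, 0, 0, 0
end [0.4104 0.1736 0.0277] 90.74
```

Emit:
{"api": "play_rows", "payload": {"series": [0.024, -0.003, 0, 0, 0.024, -0.003, 0.001, 0, 0.024, -0.003, 0, 0, 0.025, -0.003, 0, 0, 0.024, -0.003, 0.001, 0]}}

```text
time_s: 3.37
tcp_pos: [0.3856, 0.1733, 0.0287]
eef_rot: [-40.2, 89.9, 50.5]
contact_force: [-1.0, 0.5, 0.4]
gripper_width: 0.0879
```

Emit:
{"api": "play_rows", "payload": {"series": [0.002, -0.007, 0, 0, 0, -0.007, 0, 0, 0, -0.007, 0, 0, 0, -0.005, 0, 0, 0, -0.005, 0, 0]}}

```text
time_s: 3.78
tcp_pos: [0.4174, 0.175, 0.0289]
eef_rot: [-43.7, 89.9, 47.1]
contact_force: [-1.8, 1.1, 1.4]
gripper_width: 0.0875
```

Emit:
{"api": "play_rows", "payload": {"series": [0, -0.005, 0, 0, 0, -0.005, 0, 0, 0, -0.005, 0, 0, 0, -0.005, 0, 0, 0, -0.005, 0, 0]}}

```text
time_s: 4.2
tcp_pos: [0.4413, 0.1747, 0.0276]
eef_rot: [114.4, 90.0, -154.8]
contact_force: [-1.7, 0.1, 1.3]
gripper_width: 0.0875
```

```bash
python3 - <<'E'
from h import *
from plant import capture,get_state
c=capture("scene");cv2.imwrite("pics/s2.png",cv2.resize(c["img"][130:260,280:450],(785,600),interpolation=cv2.INTER_CUBIC)); print(get_state()["tcp_pos"],get_state()["contact_force"])
E
```

```text
[0.44222267 0.17510204 0.02764856] [0.84339187 0.1311355  0.41993585]
```

View pics/s2.png

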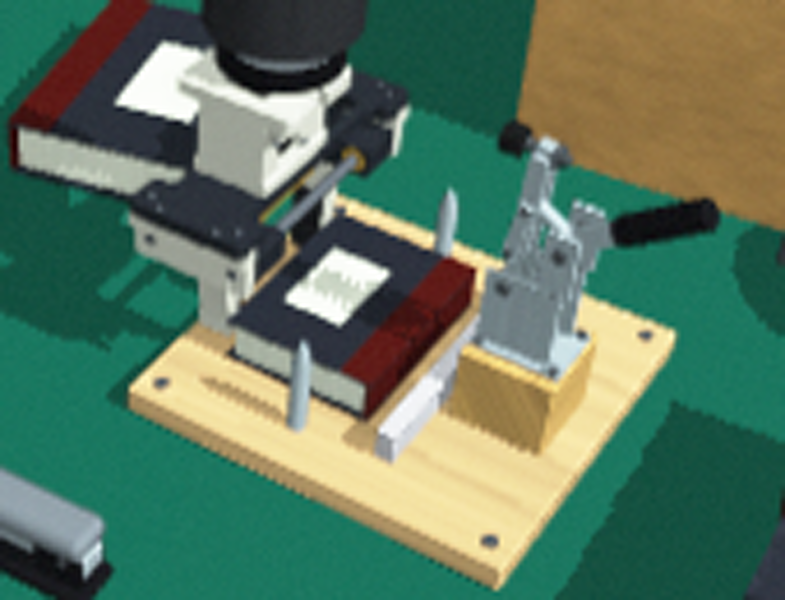

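The two open fingers are pushing the register square; a gap of about 20 mm to the fence remains. I'll keep going.

Emit:
{"api": "play_rows", "payload": {"series": [0, -0.004, 0, 0, 0, -0.004, 0, 0, 0, -0.003, 0, 0, 0, -0.003, 0, 0, 0, -0.002, 0, 0]}}

```text
time_s: 4.67
tcp_pos: [0.4573, 0.175, 0.0275]
eef_rot: [145.6, 90.0, -123.6]
contact_force: [-2.0, 0.1, 0.8]
gripper_width: 0.0877
```

Emit:
{"api": "play_rows", "payload": {"series": [0, -0.001, 0, 0, 0, -0.001, 0, 0, 0, -0.001, 0, 0, 0, -0.001, 0, 0, 0, 0, 0, 0]}}

```text
time_s: 5.08
tcp_pos: [0.4578, 0.1745, 0.0272]
eef_rot: [105.3, 89.7, -163.9]
contact_force: [-19.8, 6.3, 11.3]
gripper_width: 0.0878
```

```bash
python3 - <<'E'
from h import *
from plant import capture,get_state
c=capture("scene");cv2.imwrite("pics/s3.png",cv2.resize(c["img"][130:260,280:450],(785,600),interpolation=cv2.INTER_CUBIC)); print(get_state()["tcp_pos"],get_state()["contact_force"])
c=capture("top");cv2.imwrite("pics/t3.png",cv2.resize(c["img"][140:250,210:310],(545,600),interpolation=cv2.INTER_CUBIC))
E
```

```text
[0.45782818 0.17452547 0.02719002] [-18.86525441   6.23262162  10.58532701]
```

View pics/s3.png

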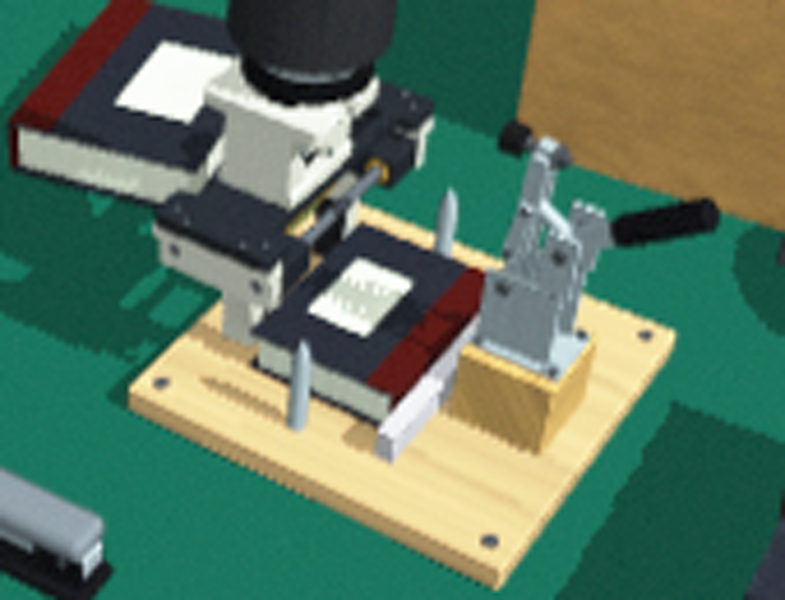

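View pics/t3.png

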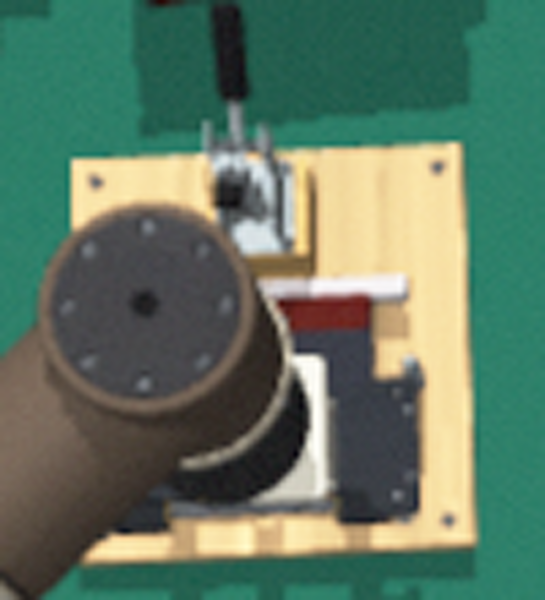

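```bash
python3 - <<'E'
from h import *
J=np.pi/2+.0125
rows([([.42,.174,.029],J),([.41,.173,.15],J),([.46,0,.2],1.2),([.5461,-.3652,.12],.125)],.035)
E
```

```text
tcp [0.4579 0.1745 0.0272] jawyaw 90.8 t 5.18 F [-19.4   5.9  11. ] w 0.088
-0.001, 0.019, 0, 0.001, -0.001, 0.019, 0, 0.001, -0.03, 0.002, 0, 0, -0.03, 0.003, 0, 0, -0.031, 0.002, -0.001, 0
-0.03, 0.003, 0, 0, -0.008, -0.008, -0.029, 0.064, -0.009, -0.01, -0.028, 0.064, -0.008, -0.011, -0.028, 0.063, -0.008, -0.014, -0.027, 0.064
-0.008, -0.015, -0.026, 0.064, -0.009, -0.017, -0.025, 0.064, 0.007, -0.019, -0.028, 0.098, 0.008, -0.022, -0.026, 0.097, 0.007, -0.025, -0.024, 0.098
0.007, -0.026, -0.021, 0.098, 0.007, -0.029, -0.019, 0.098, 0.008, -0.03, -0.016, 0.097, 0.007, -0.031, -0.012, 0.098, 0.007, -0.033, -0.01, 0.098
0.008, -0.034, -0.006, 0.097, 0.007, -0.034, -0.003, 0.098, 0.007, -0.034, 0, 0.098, 0, 0, 0, 0, 0, 0, 0, 0
end [ 0.5462 -0.3655  0.1202] 7.15
```

Emit:
{"api": "play_rows", "payload": {"series": [-0.001, 0.02, 0, 0.001, -0.001, 0.02, 0, 0.001, -0.03, 0.002, 0, 0, -0.03, 0.003, 0, 0, -0.031, 0.002, -0.001, 0]}}

```text
time_s: 5.6
tcp_pos: [0.4135, 0.1733, 0.1216]
eef_rot: [158.1, 90.0, -111.2]
contact_force: [0.7, 0.5, -0.1]
gripper_width: 0.0878
```

Emit:
{"api": "play_rows", "payload": {"series": [-0.03, 0.003, 0, 0, -0.008, -0.008, -0.029, 0.064, -0.009, -0.01, -0.028, 0.064, -0.008, -0.011, -0.028, 0.063, -0.008, -0.014, -0.027, 0.064]}}

```text
time_s: 6.02
tcp_pos: [0.4449, 0.057, 0.1847]
eef_rot: [-48.2, 89.9, 27.8]
contact_force: [0.9, 0.5, 0.0]
gripper_width: 0.0878
```

Emit:
{"api": "play_rows", "payload": {"series": [-0.008, -0.015, -0.026, 0.064, -0.009, -0.017, -0.025, 0.064, 0.007, -0.019, -0.028, 0.098, 0.008, -0.022, -0.026, 0.097, 0.007, -0.025, -0.024, 0.098]}}

```text
time_s: 6.43
tcp_pos: [0.4857, -0.1013, 0.1789]
eef_rot: [-44.8, 89.9, 6.9]
contact_force: [0.7, 0.8, -0.9]
gripper_width: 0.0875
```

Emit:
{"api": "play_rows", "payload": {"series": [0.007, -0.026, -0.021, 0.098, 0.007, -0.029, -0.019, 0.098, 0.008, -0.03, -0.016, 0.097, 0.007, -0.031, -0.012, 0.098, 0.007, -0.033, -0.01, 0.098]}}

```text
time_s: 6.85
tcp_pos: [0.5241, -0.267, 0.1423]
eef_rot: [-43.2, 89.9, -19.5]
contact_force: [0.6, 0.6, -0.6]
gripper_width: 0.0878
```

Emit:
{"api": "play_rows", "payload": {"series": [0.008, -0.034, -0.006, 0.097, 0.007, -0.034, -0.003, 0.098, 0.007, -0.034, 0, 0.098, 0, 0, 0, 0, 0, 0, 0, 0]}}

```text
time_s: 7.27
tcp_pos: [0.5467, -0.3668, 0.119]
eef_rot: [161.1, 89.9, 168.1]
contact_force: [-0.7, -0.0, -0.0]
gripper_width: 0.0873
```

```bash
python3 - <<'E'
from h import *
from plant import capture,get_state
for n in ["top","wrist","scene"]:
    c=capture(n); cv2.imwrite(f"pics/{n}4.png",c["img"]); np.save(f"pics/{n}4.npy",c,allow_pickle=True)
t=cv2.imread("pics/top4.png");cv2.imwrite("pics/t4c.png",cv2.resize(t[140:250,210:310],(545,600),interpolation=cv2.INTER_CUBIC))
s=get_state();print(s["joints"].round(1))
rows([([.5461,-.3652,.02],.125)],.025)
E
```

```text
[ -16.7   23.5   -9.4   -0.   -57.1 -156.1]
tcp [ 0.5472 -0.3645  0.1208] jawyaw 7.2 t 7.42 F [ 0.  -0.3 -0. ] w 0.0877
0.02, 0, 0, 0, 0.02, 0, 0, 0, 0.02, 0, -0.001, 0, 0.021, 0, 0, 0.001, 0.02, -0.001, 0, 0
end [ 0.5464 -0.3656  0.0198] 7.14
```

View pics/wrist4.png

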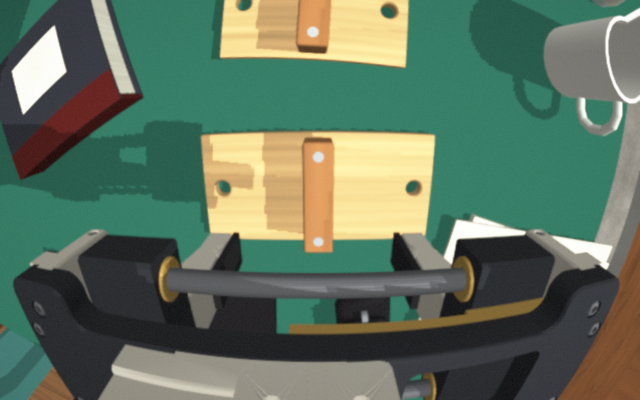

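View pics/scene4.png

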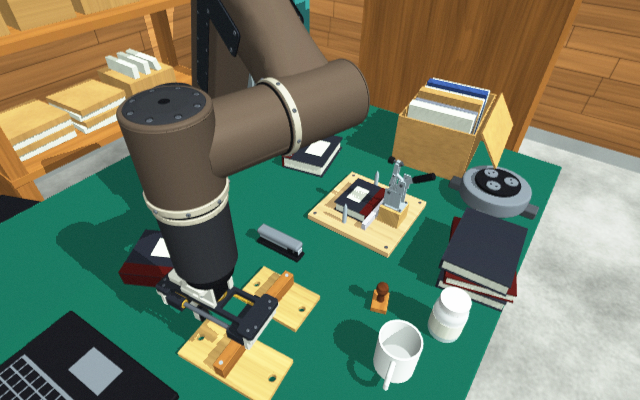

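View pics/t4c.png

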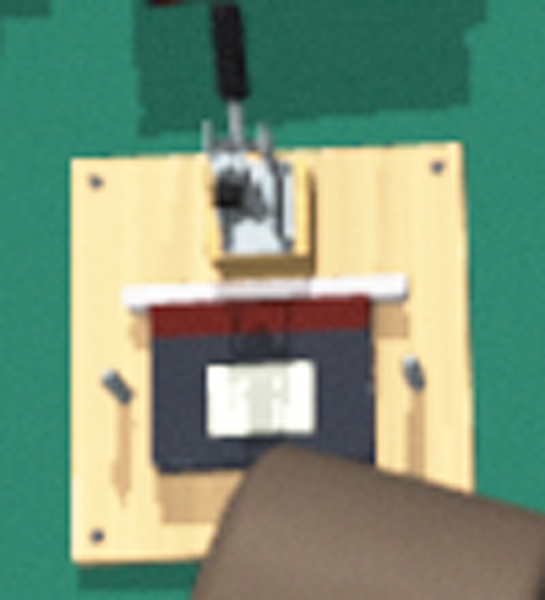

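```bash
python3 - <<'E'
from h import *
c=np.load("pics/wrist4.npy",allow_pickle=True).item()
w=unp(c,[[223,188],[414,188]],.012,True);print(w.round(4),w.mean(0),np.linalg.norm(w[1]-w[0]))
d=w[1]-w[0];print(np.arctan2(d[1],d[0]))
w=unp(c,[[318,157],[318,242]],.048,True);print(w.round(4),w.mean(0))
print(fproj(c,np.array([[.5461,-.3652,.048],[.547,-.3645,.1208]])))
E
```

```text
[[ 0.4621 -0.3706  0.012 ]
 [ 0.6358 -0.3489  0.012 ]] [ 0.54894412 -0.35974233  0.012     ] 0.1749924944044476
0.12436807987710313
[[ 0.5438 -0.3259  0.048 ]
 [ 0.5526 -0.3953  0.048 ]] [ 0.54821999 -0.36059213  0.048     ]
[[314.57870724 206.6654483 ]
 [315.65901614 248.79015891]]
```

Emit:
{"api": "play_rows", "payload": {"series": [0.02, 0, 0, 0, 0.02, 0.001, 0, 0, 0.02, 0.001, 0, 0, 0.02, 0, 0, 0, 0.018, 0, 0, 0]}}

```text
time_s: 7.83
tcp_pos: [0.5474, -0.3617, 0.0226]
eef_rot: [-21.3, 89.9, -14.0]
contact_force: [-0.4, 0.5, -0.5]
gripper_width: 0.0877
```

Emit:
{"api": "play_rows", "payload": {"series": [0.002, 0, 0, 0, 0, 0, 0, 0, 0, 0, 0, 0, 0, 0, 0, 0, 0, 0, 0, 0], "jaw": 20, "squeeze": 30}}

```text
time_s: 8.25
tcp_pos: [0.5479, -0.3632, 0.0222]
eef_rot: [-27.8, 89.9, -20.6]
contact_force: [0.4, 0.1, 0.1]
gripper_width: 0.0598
```

Emit:
{"api": "play_rows", "payload": {"series": [0, 0, 0, 0, 0, 0, 0, 0, 0, 0, 0, 0, 0, 0, 0, 0, 0, 0, 0, 0], "jaw": 0}}

```text
time_s: 8.67
tcp_pos: [0.5469, -0.3631, 0.0206]
eef_rot: [-27.2, 90.0, -20.1]
contact_force: [0.8, -0.3, -0.6]
gripper_width: 0.0267
```

Emit:
{"api": "play_rows", "payload": {"series": [0, 0, 0, 0, 0, 0, 0, 0, 0, 0, 0, 0, 0, 0, 0, 0, 0, 0, 0, 0]}}

```text
time_s: 9.08
tcp_pos: [0.547, -0.3631, 0.0206]
eef_rot: [-37.6, 90.0, -30.5]
contact_force: [-0.2, -0.9, 0.4]
gripper_width: 0.0236
```

Emit:
{"api": "play_rows", "payload": {"series": [-0.01, 0, 0, 0, -0.015, 0, 0, 0, -0.02, 0, 0, 0, -0.02, 0, 0, 0, -0.02, 0, 0, 0]}}

```text
time_s: 9.5
tcp_pos: [0.5463, -0.3627, 0.1065]
eef_rot: [145.8, 89.9, 152.9]
contact_force: [0.8, -0.2, -1.5]
gripper_width: 0.0238
```

Emit:
{"api": "play_rows", "payload": {"series": [-0.02, 0, 0, 0, -0.02, 0, 0, 0, -0.01, 0, 0, 0, 0, 0, 0, 0, 0, 0, 0, 0]}}

```text
time_s: 9.92
tcp_pos: [0.5467, -0.3627, 0.1554]
eef_rot: [45.6, 90.0, 52.7]
contact_force: [0.3, -0.5, -3.1]
gripper_width: 0.0236
```

```bash
python3 - <<'E'
from h import *
from plant import capture,get_state
for n in ["wrist"]:
    c=capture(n); cv2.imwrite(f"pics/{n}5.png",c["img"]); np.save(f"pics/{n}5.npy",c,allow_pickle=True)
J=np.pi/2+.0125
rows([([.46,0,.2],1.2),([.515,.173,.2],J)],.03)
E
```

```text
tcp [ 0.5462 -0.3626  0.1544] jawyaw 7.12 t 9.97 F [ 0.3 -0.2 -4.1] w 0.0237
-0.004, 0.028, -0.003, -0.083, -0.003, 0.029, -0.001, -0.083, -0.004, 0.029, 0.002, -0.082, -0.003, 0.028, 0.004, -0.083, -0.004, 0.028, 0.006, -0.083
-0.003, 0.027, 0.009, -0.083, -0.004, 0.027, 0.011, -0.082, -0.003, 0.026, 0.013, -0.083, -0.004, 0.024, 0.015, -0.083, -0.003, 0.023, 0.017, -0.083
-0.004, 0.022, 0.018, -0.082, -0.003, 0.02, 0.021, -0.083, -0.004, 0.018, 0.022, -0.083, 0, 0.002, 0.026, -0.055, 0, 0, 0.026, -0.054
0, -0.001, 0.026, -0.055, 0, -0.003, 0.026, -0.055, 0, -0.004, 0.025, -0.055, 0, -0.006, 0.026, -0.054, 0, -0.006, 0.025, -0.055
end [0.5147 0.1734 0.2004] 90.71
```

View pics/wrist5.png

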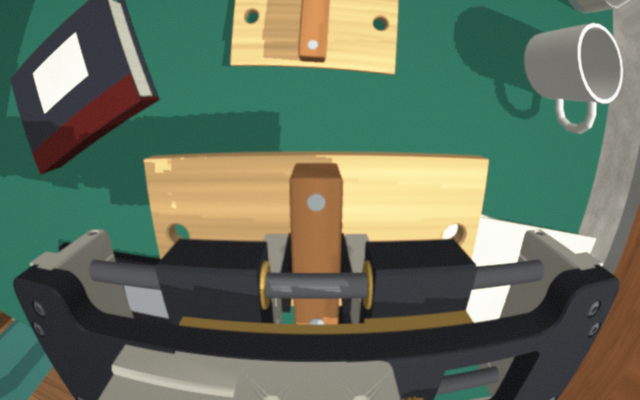

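```bash
python3 - <<'E'
from h import *
from plant import get_state
c=np.load("pics/wrist5.npy",allow_pickle=True).item()
s=get_state();R=toolR(s)
dz=s["tcp_pos"][2]-.0206
for px,z in (([[178,232],[453,232]],.012+dz),([[316,202],[317,323]],.048+dz)):
    w=unp(c,px,z,True); print(w.round(4),np.linalg.norm(w[1]-w[0]).round(4),"mid rel tcp in tool",(R.T@(w.mean(0)-s["tcp_pos"])).round(4))
J=np.pi/2+.0125
rows([([.46,0,.21],J),([.51,.173,.21],J)],.033)
E
```

```text
[[ 0.4603 -0.3684  0.1458]
 [ 0.6322 -0.3469  0.1458]] 0.1733 mid rel tcp in tool [0.0086 0.0048 0.0007]
[[ 0.5426 -0.3256  0.1818]
 [ 0.5517 -0.3942  0.1818]] 0.0692 mid rel tcp in tool [-0.0274  0.0026  0.0012]
tcp [ 0.5462 -0.3626  0.1544] jawyaw 7.12 t 9.97 F [ 0.3 -0.2 -4.1] w 0.0237
-0.004, 0.028, -0.003, -0.112, -0.005, 0.029, 0, -0.112, -0.004, 0.029, 0.003, -0.113, -0.004, 0.028, 0.007, -0.112, -0.004, 0.027, 0.009, -0.112
-0.005, 0.025, 0.013, -0.112, -0.004, 0.025, 0.015, -0.113, -0.004, 0.022, 0.018, -0.112, -0.004, 0.02, 0.02, -0.112, -0.005, 0.018, 0.023, -0.112
-0.004, 0.015, 0.024, -0.113, -0.004, 0.012, 0.026, -0.112, -0.005, 0.01, 0.027, -0.112, 0, -0.009, 0.029, 0, 0, -0.008, 0.028, 0
0, -0.009, 0.029, 0, 0, -0.009, 0.029, 0, 0, -0.009, 0.029, 0, 0, -0.008, 0.028, 0, 0, 0, 0, 0
end [0.5097 0.1725 0.2104] 90.71
```

Emit:
{"api": "play_rows", "payload": {"series": [-0.004, 0.028, -0.003, -0.112, -0.005, 0.029, 0, -0.112, -0.004, 0.029, 0.003, -0.113, -0.004, 0.028, 0.007, -0.112, -0.004, 0.027, 0.009, -0.112]}}

```text
time_s: 10.38
tcp_pos: [0.5119, -0.222, 0.1748]
eef_rot: [128.9, 89.8, 168.5]
contact_force: [0.1, -0.4, -2.6]
gripper_width: 0.024
```

Emit:
{"api": "play_rows", "payload": {"series": [-0.005, 0.025, 0.013, -0.112, -0.004, 0.025, 0.015, -0.113, -0.004, 0.022, 0.018, -0.112, -0.004, 0.02, 0.02, -0.112, -0.005, 0.018, 0.023, -0.112]}}

```text
time_s: 10.8
tcp_pos: [0.4789, -0.0829, 0.197]
eef_rot: [112.5, 89.8, -175.8]
contact_force: [1.1, 0.6, -2.0]
gripper_width: 0.024
```

Emit:
{"api": "play_rows", "payload": {"series": [-0.004, 0.015, 0.024, -0.113, -0.004, 0.012, 0.026, -0.112, -0.005, 0.01, 0.027, -0.112, 0, -0.009, 0.029, 0, 0, -0.008, 0.028, 0]}}

```text
time_s: 11.22
tcp_pos: [0.4756, 0.0578, 0.2108]
eef_rot: [92.1, 89.9, -177.1]
contact_force: [1.6, -0.2, -2.9]
gripper_width: 0.0241
```

Emit:
{"api": "play_rows", "payload": {"series": [0, -0.009, 0.029, 0, 0, -0.009, 0.029, 0, 0, -0.009, 0.029, 0, 0, -0.008, 0.028, 0, 0, 0, 0, 0]}}

```text
time_s: 11.63
tcp_pos: [0.511, 0.1759, 0.2095]
eef_rot: [120.4, 89.9, -148.7]
contact_force: [1.0, -0.6, -2.4]
gripper_width: 0.024
```

```bash
python3 - <<'E'
from h import *
from plant import get_state,capture
J=np.pi/2+.0125
rows([([.514,.173,.15],J)],.02)
for n in ["scene","top"]:
    c=capture(n); cv2.imwrite(f"pics/{n}6.png",c["img"])
t=cv2.imread("pics/top6.png");cv2.imwrite("pics/t6c.png",cv2.resize(t[140:250,205:315],(600,600),interpolation=cv2.INTER_CUBIC))
E
```

```text
tcp [0.511  0.1759 0.2095] jawyaw 90.87 t 11.63 F [ 1.  -0.6 -2.4] w 0.024
0.02, -0.001, -0.001, 0.001, 0.02, -0.001, -0.001, 0.001, 0.02, -0.001, -0.001, 0.001, 0, 0, 0, 0, 0, 0, 0, 0
end [0.5141 0.1729 0.1495] 90.7
```

View pics/scene6.png

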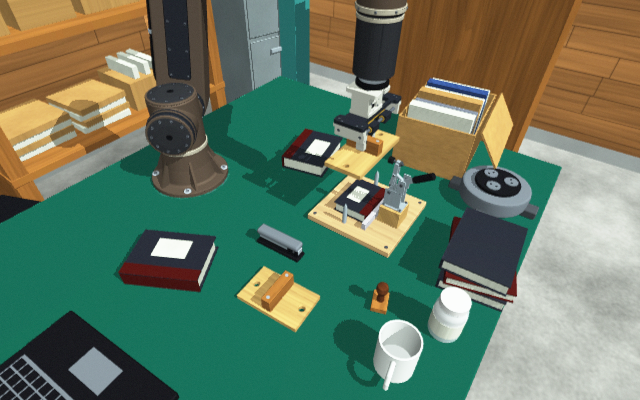

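View pics/t6c.png

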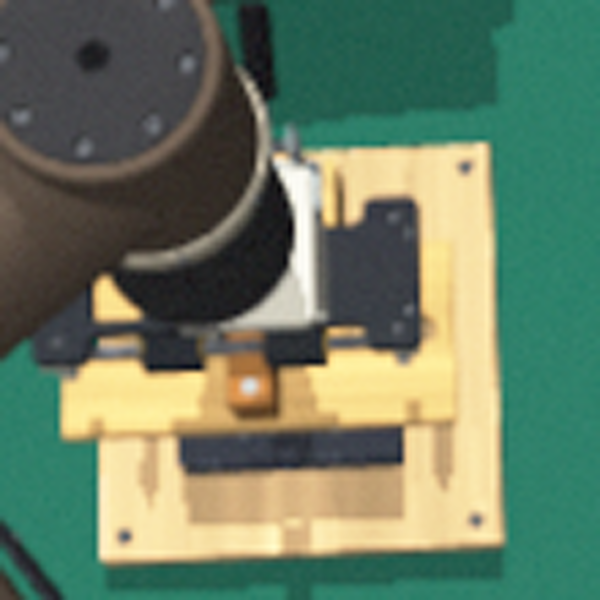

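```bash
python3 - <<'E'
from h import *
from plant import get_state,capture
c=capture("top");s=get_state()
g=lambda L:np.array(L,float)/5.4545+[205,140]
z=s["tcp_pos"][2]-.0206
w=unp(c,g([[249,386]]),z+.048);print("rivet",w.round(4),"centre x est",w[0,0]+.0346)
w=unp(c,g([[62,437],[453,417]]),z);print("front bottom corners",w.round(4),w.mean(0)+[.05,0,0],np.linalg.norm(w[1]-w[0]))
print(s["tcp_pos"])
c0=cv2.imread("pics/top0.png")
# rivet spacing from initial top picture
w=unp(c,np.array([[553,226],[681,206]])/6+[320,160],.048);print(w,np.linalg.norm(w[1]-w[0]),w.mean(0))
E
```

```text
rivet [[0.4721 0.1702 0.2372]] centre x est 0.5067278006371982
front bottom corners [[0.4576 0.2772 0.1892]
 [0.4623 0.0669 0.1892]] [0.50994773 0.17204143 0.18920934] 0.2103289747735393
[0.50930137 0.17178033 0.20980934]
[[ 0.54162119 -0.32956056  0.048     ]
 [ 0.55072109 -0.40009504  0.048     ]] 0.07111906842831146 [ 0.54617114 -0.3648278   0.048     ]
```

Emit:
{"api": "play_rows", "payload": {"series": [0.02, -0.001, -0.001, 0.001, 0.02, -0.001, -0.001, 0.001, 0.02, 0, -0.001, 0.001, 0.02, 0, 0, 0, 0.012, 0, 0, 0]}}

```text
time_s: 12.2
tcp_pos: [0.5106, 0.1671, 0.1171]
eef_rot: [117.8, 89.8, -151.8]
contact_force: [-0.6, -1.0, -2.8]
gripper_width: 0.024
```

```bash
python3 - <<'E'
from h import *
from plant import get_state,capture
for n in ["scene","top","wrist"]:
    c=capture(n); cv2.imwrite(f"pics/{n}7.png",c["img"])
s=get_state();print(s["tcp_pos"],s["time_s"])
t=cv2.imread("pics/top7.png");cv2.imwrite("pics/t7c.png",cv2.resize(t[140:250,205:315],(600,600),interpolation=cv2.INTER_CUBIC))
t=cv2.imread("pics/scene7.png");cv2.imwrite("pics/s7c.png",cv2.resize(t[130:240,300:440],(763,600),interpolation=cv2.INTER_CUBIC))
E
```

```text
[0.51138375 0.16757148 0.11866678] 12.35
```

View pics/s7c.png

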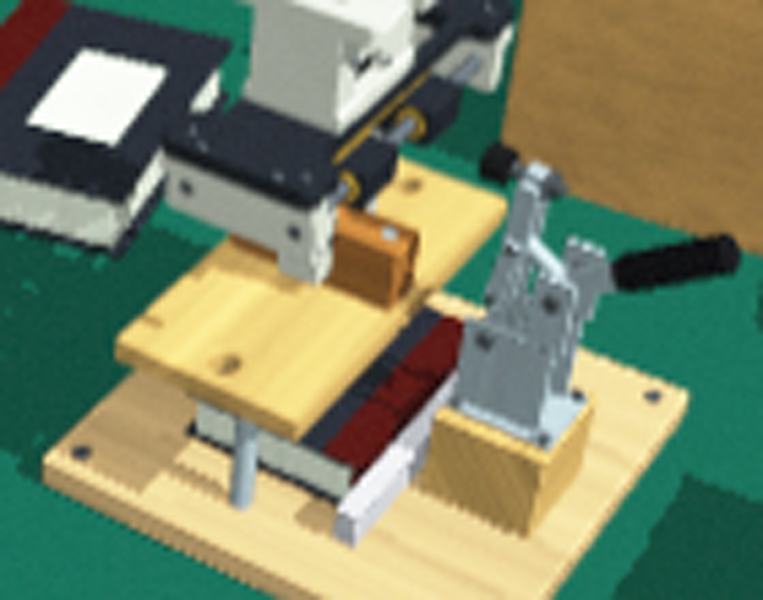

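View pics/t7c.png

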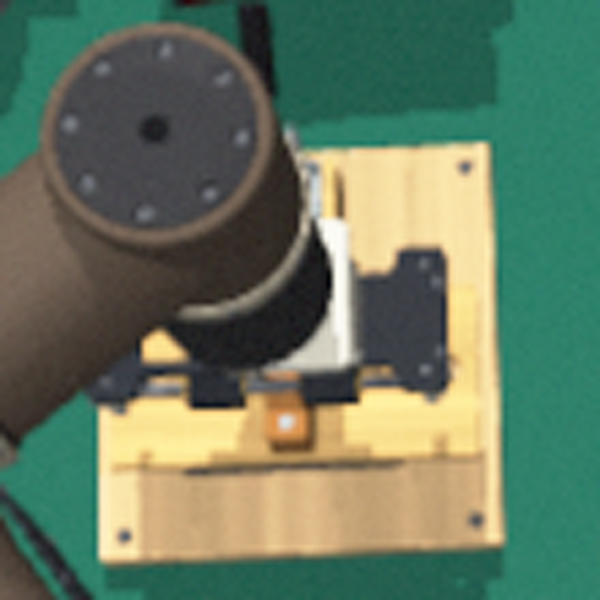

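View pics/wrist7.png

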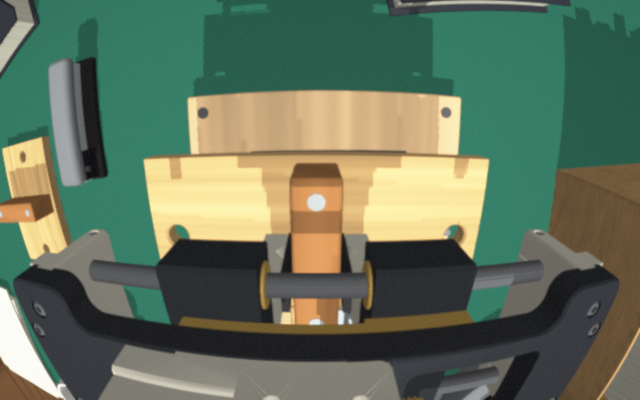

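```bash
python3 - <<'E'
from h import *
from plant import get_state,capture
P=[]
for i in range(6):
    sc=capture("scene");P.append(get_state()["tcp_pos"])
P=np.array(P);print(P.mean(0),P.std(0)); z=P.mean(0)[2]-.0206
g=lambda L,oy:np.array(L,float)/5.45+[300,oy]
pins=unp(sc,g([[250,295],[423,115]],150),.08); holes=unp(sc,g([[230,362],[411,185]],130),z+.012)
print("scene pins",pins.mean(0),"holes",holes.mean(0),"need",(pins.mean(0)-holes.mean(0)).round(4), np.linalg.norm(pins[1]-pins[0]),np.linalg.norm(holes[1]-holes[0]))
for w in(pins,holes): d=w[1]-w[0];print(np.arctan2(-d[0],d[1]))
top=capture("top")
gt=lambda L:np.array(L,float)/5.4545+[205,140]
p=unp(top,np.array([[108,375],[408,360]])/5.45+[210,140],.08)
riv=unp(top,gt([[286,422]]),z+.048); print("top pins",p,p.mean(0),"rivet",riv,riv+[.0353,0,0], "need",p.mean(0)-riv-[.0353,0.0004,0])
cv2.imwrite("pics/s8.png",cv2.resize(sc["img"][150:210,310:400],(800,533),interpolation=cv2.INTER_CUBIC))
E
```

```text
[0.51265447 0.16893308 0.12044193] [0.00021486 0.00036146 0.00032303]
scene pins [0.52000422 0.1773896  0.08      ] holes [0.51534239 0.16429096 0.11184193] need [ 0.0047  0.0131 -0.0318] 0.17578216983077774 0.17388726082759878
0.016070113670756562
0.0038577360038154177
top pins [[0.51504882 0.25779566 0.08      ]
 [0.51875617 0.08332121 0.08      ]] [0.51690249 0.17055843 0.08      ] rivet [[0.47074577 0.16198742 0.14784193]] [[0.50604577 0.16198742 0.14784193]] need [[ 0.01085672  0.00817102 -0.06784193]]
```

View pics/s8.png

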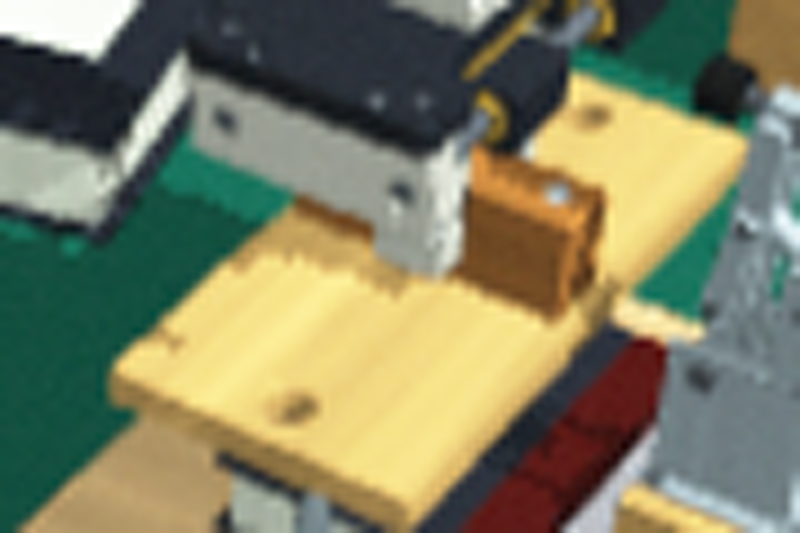

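```bash
cat >> h.py <<'E'
def fitz(obs,x0):
    def w(v,P):
        c,s=np.cos(v[3]),np.sin(v[3]); return P@np.array([[c,-s,0],[s,c,0],[0,0,1]]).T+v[:3]
    f=lambda v: np.concatenate([(proj(c,w(v,P))-q).ravel() for c,P,q in obs])
    r=least_squares(f,x0,loss='soft_l1'); return r.x.round(4),r.fun.reshape(-1,2).round(1).tolist()
E
python3 - <<'E'
from h import *
from plant import capture
sc=capture("scene");top=capture("top");a=np.array
gs=lambda L:a(L,float)/8.889+[310,150]
gt=lambda L:a(L,float)/5.4545+[205,140]
so=(sc,a([[0,-.088,.012],[0,.088,.012],[-.05,-.105,.012],[.05,-.105,.012],[.05,.105,.012]]),gs([[293,408],[596,115],[115,372],[410,512],[748,145]]))
to=(top,a([[-.0353,0,.048],[-.05,.105,0],[-.05,-.105,0],[.05,-.105,.012]]),gt([[286,422],[112,467],[476,457],[475,285]]))
x0=[.51,.17,.1,.01]
for o in([so],[to],[so,to]): print(*fitz(o,x0))
E
```

```text
[0.5148 0.1691 0.0989 0.0051] [[-0.1, -0.0], [-0.9, 0.2], [-0.1, 0.1], [0.2, -0.4], [0.8, 0.1]]
[ 0.5103  0.1647  0.0819 -0.0052] [[-0.2, -0.2], [0.1, 0.0], [0.2, 0.2], [-0.2, -0.0]]
[0.5123 0.1666 0.0989 0.0134] [[-1.2, 0.2], [-2.3, 0.2], [-1.2, 0.4], [-0.8, -0.2], [-0.6, 0.1], [-1.3, -1.9], [-1.2, -1.0], [-0.4, -2.1], [-1.4, -2.5]]
```

Emit:
{"api": "play_rows", "payload": {"series": [0, -0.004, 0.003, 0, 0, -0.004, 0.002, 0, 0.005, 0, 0, 0, 0.005, 0, 0, 0, 0.004, 0, 0, 0]}}

```text
time_s: 13.22
tcp_pos: [0.5198, 0.174, 0.1045]
eef_rot: [115.4, 89.9, -154.1]
contact_force: [0.0, -0.3, -3.3]
gripper_width: 0.0241
```

Emit:
{"api": "play_rows", "payload": {"series": [0, 0, 0, 0, 0, 0, 0, 0, 0, 0, 0, 0, 0, 0, 0, 0, 0, 0, 0, 0]}}

```text
time_s: 13.63
tcp_pos: [0.5203, 0.1742, 0.1058]
eef_rot: [-58.5, 90.0, 32.0]
contact_force: [-0.7, 0.4, -2.2]
gripper_width: 0.0239
```

```bash
python3 - <<'E'
from h import *
from plant import get_state,capture
for n in ["scene","top"]:
    c=capture(n); cv2.imwrite(f"pics/{n}9.png",c["img"])
s=get_state();print(s["tcp_pos"],s["time_s"],s["contact_force"])
t=cv2.imread("pics/top9.png");cv2.imwrite("pics/t9c.png",cv2.resize(t[140:250,205:315],(600,600),interpolation=cv2.INTER_CUBIC))
t=cv2.imread("pics/scene9.png");cv2.imwrite("pics/s9c.png",cv2.resize(t[150:210,310:400],(800,533),interpolation=cv2.INTER_CUBIC))
E
```

```text
[0.52027867 0.1742023  0.10577046] 13.7333 [-0.02014052  0.24573868 -2.27646207]
```

View pics/s9c.png

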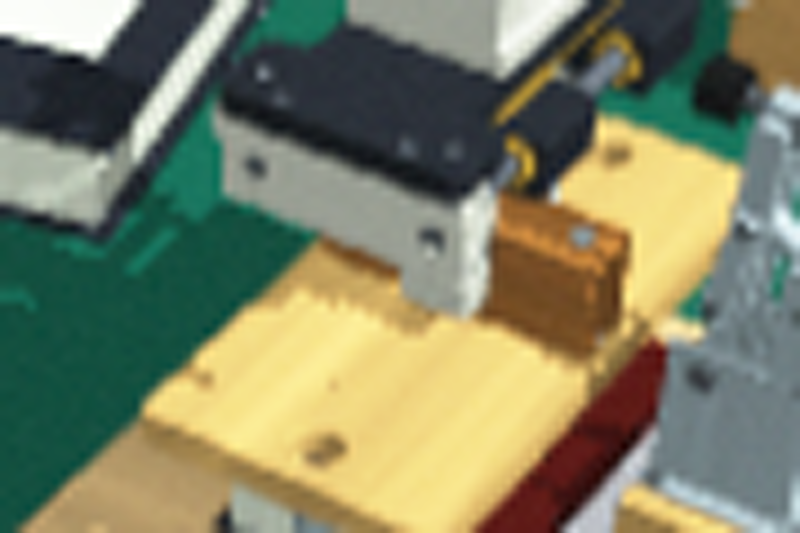

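View pics/t9c.png

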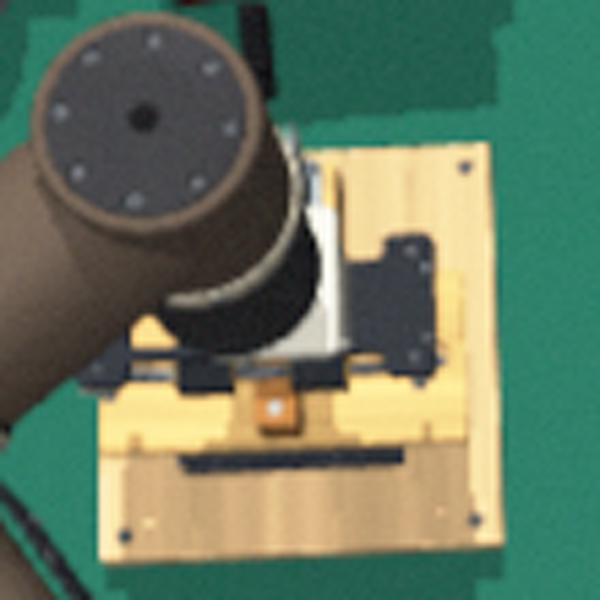

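```bash
python3 - <<'E'
from h import *
from plant import capture,get_state
sc=capture("scene");a=np.array;top=capture("top")
gs=lambda L:a(L,float)/8.889+[310,150]
gt=lambda L:a(L,float)/5.4545+[205,140]
h=unp(sc,gs([[325,450],[617,155]]),.0965)
p=unp(sc,a([[345.9,204.1],[377.6,171.1]]),.08)
print(h.round(4).tolist(),p.round(4).tolist(),(p-h).round(4).tolist())
so=(sc,a([[0,-.088,.012],[0,.088,.012],[-.05,-.105,.012],[.05,.105,.012]]),gs([[325,450],[617,155],[145,410],[742,178]]))
to=(top,a([[-.0353,0,.048],[-.05,.105,0],[-.05,-.105,0],[.05,-.105,.012]]),gt([[276,407],[100,455],[466,442],[464,270]]))
x0=[.51,.17,.1,.01]
for o in([so],[to],[so,to]): print(*fitz(o,x0))
t=cv2.imread("pics/scene0.png"); cv2.imwrite("pics/p0.png",cv2.resize(t[165:225,330:400],(700,600),interpolation=cv2.INTER_CUBIC))
t=cv2.imread("pics/scene9.png"); cv2.imwrite("pics/p9.png",cv2.resize(t[165:225,330:400],(700,600),interpolation=cv2.INTER_CUBIC))
E
```

```text
[[0.5247, 0.0857, 0.0965], [0.5234, 0.2629, 0.0965]] [[0.5214, 0.0896, 0.08], [0.5186, 0.2652, 0.08]] [[-0.0033, 0.004, -0.0165], [-0.0049, 0.0023, -0.0165]]
[0.5119 0.1898 0.0699 0.0309] [[-0.3, -0.6], [-2.5, -0.1], [0.4, 0.4], [1.7, 0.3]]
[0.5169 0.17   0.0902 0.0017] [[-0.4, -0.0], [0.3, -0.1], [0.3, 0.2], [-0.1, -0.1]]
[0.5193 0.1724 0.0841 0.0159] [[-1.6, -0.2], [-2.2, -0.2], [-1.2, 0.4], [2.4, 0.5], [-0.8, -0.4], [0.1, 0.0], [-0.1, -0.6], [-1.0, -0.8]]
```

View pics/p0.png

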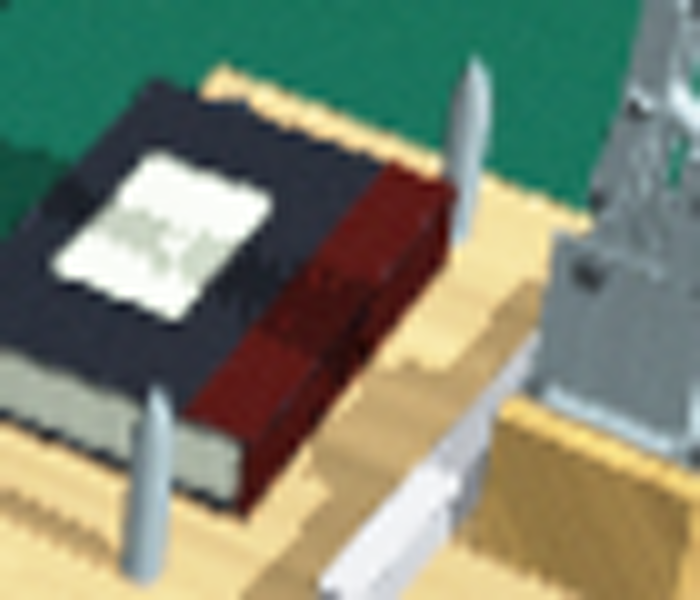

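View pics/p9.png

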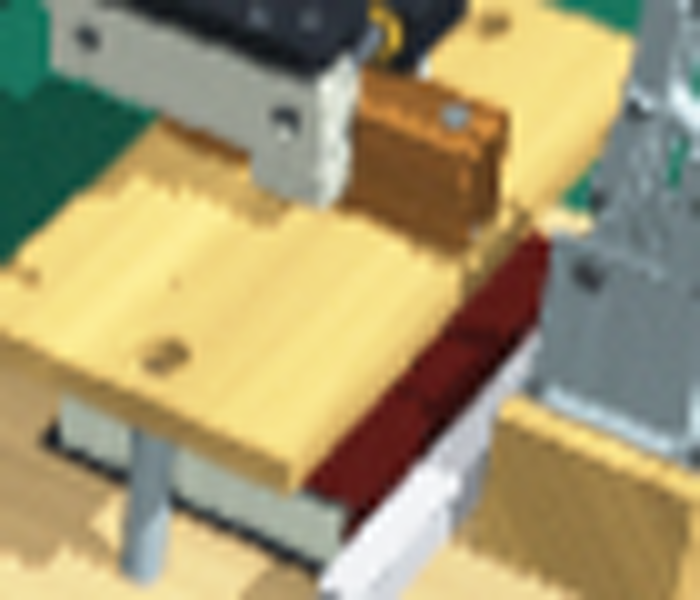

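Emit:
{"api": "play_rows", "payload": {"series": [0.002, 0.001, 0.001, 0, 0.002, 0, 0, 0, 0.002, 0, 0, 0, 0.002, 0, 0, 0, 0, 0, 0, 0]}}

```text
time_s: 14.25
tcp_pos: [0.5189, 0.1749, 0.097]
eef_rot: [120.6, 89.9, -148.9]
contact_force: [-0.1, -0.1, -2.5]
gripper_width: 0.0236
```

Emit:
{"api": "play_rows", "payload": {"series": [0.002, 0, 0, 0, 0.001, 0, 0, 0, 0.001, 0, 0, 0, 0.001, 0, 0, 0, 0, 0, 0, 0]}}

```text
time_s: 14.67
tcp_pos: [0.5191, 0.1751, 0.0923]
eef_rot: [119.3, 90.0, -150.1]
contact_force: [-0.0, -0.3, -2.9]
gripper_width: 0.0237
```

```bash
python3 - <<'E'
from h import *
from plant import capture,get_state
s=get_state();print(s["tcp_pos"],s["contact_force"],s["moment"],s["time_s"])
sc=capture("scene");top=capture("top")
cv2.imwrite("pics/p10.png",cv2.resize(sc["img"][165:225,330:400],(700,600),interpolation=cv2.INTER_CUBIC))
E
```

```text
[0.51909913 0.17506167 0.09233729] [-0.03798297 -0.27649266 -2.88893527] [-0.11351086 -0.0113256  -0.02753467] 14.6667
```

View pics/p10.png

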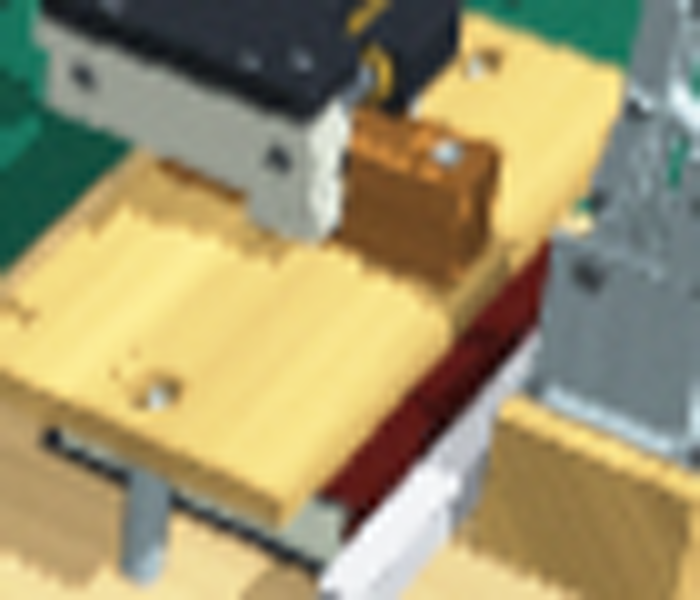

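Emit:
{"api": "play_rows", "payload": {"series": [0.002, 0, 0, 0, 0.002, 0, 0, 0, 0.002, 0, 0, 0, 0.001, 0, 0, 0, 0, 0, 0, 0]}}

```text
time_s: 15.18
tcp_pos: [0.5194, 0.1752, 0.0854]
eef_rot: [-99.0, 90.0, -8.4]
contact_force: [2.4, -0.7, -3.4]
gripper_width: 0.0242
```

```bash
python3 - <<'E'
from h import *
from plant import capture,get_state
s=get_state();print(s["tcp_pos"],s["contact_force"],s["moment"],s["time_s"])
sc=capture("scene")
cv2.imwrite("pics/p11.png",cv2.resize(sc["img"][165:225,330:400],(700,600),interpolation=cv2.INTER_CUBIC))
E
```

```text
[0.51942052 0.17516846 0.08538872] [ 2.36047405 -0.67007832 -3.39768347] [-0.18272727 -0.73299627  0.16882828] 15.1833
```

View pics/p11.png

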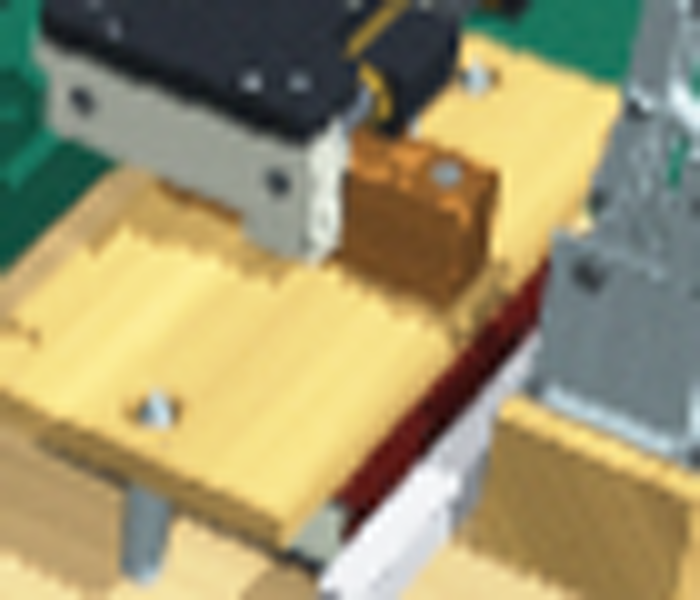

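Emit:
{"api": "play_rows", "payload": {"series": [0, -0.002, 0, 0, 0.001, 0, 0, 0, 0.001, 0, 0, 0, 0.001, 0, 0, 0, 0, 0, 0, 0]}}

```text
time_s: 15.65
tcp_pos: [0.5209, 0.175, 0.0822]
eef_rot: [113.1, 90.0, -156.3]
contact_force: [-0.2, 0.5, -2.6]
gripper_width: 0.0236
```

```bash
python3 - <<'E'
from h import *
from plant import capture,get_state
s=get_state();print(s["tcp_pos"],s["contact_force"],s["moment"],s["time_s"])
E
```

```text
[0.52089536 0.17498264 0.08222159] [-0.20673718  0.46973067 -2.64647254] [-0.03611648 -0.01265991 -0.00237151] 15.65
```

Emit:
{"api": "play_rows", "payload": {"series": [0.002, 0, 0, 0, 0.002, 0, 0, 0, 0.001, 0, 0, 0, 0.001, 0, 0, 0, 0, 0, 0, 0]}}

```text
time_s: 16.07
tcp_pos: [0.5211, 0.1751, 0.0763]
eef_rot: [121.7, 90.0, -147.8]
contact_force: [0.2, 0.8, -1.9]
gripper_width: 0.0241
```

Emit:
{"api": "play_rows", "payload": {"series": [0.001, 0, 0, 0, 0.001, 0, 0, 0, 0.001, 0, 0, 0, 0.001, 0, 0, 0, 0, 0, 0, 0]}}

```text
time_s: 16.48
tcp_pos: [0.5211, 0.175, 0.0723]
eef_rot: [115.9, 90.0, -153.5]
contact_force: [0.8, -0.6, -3.1]
gripper_width: 0.0237
```

```bash
python3 - <<'E'
from h import *
from plant import capture,get_state
s=get_state();print(s["tcp_pos"],s["contact_force"],s["moment"],s["time_s"])
sc=capture("scene")
cv2.imwrite("pics/p12.png",cv2.resize(sc["img"][165:225,330:400],(700,600),interpolation=cv2.INTER_CUBIC))
E
```

```text
[0.52107555 0.17503454 0.07231541] [ 0.79948043 -0.60434439 -3.10467888] [-0.01389897  0.00136871 -0.01629104] 16.4833
```

View pics/p12.png

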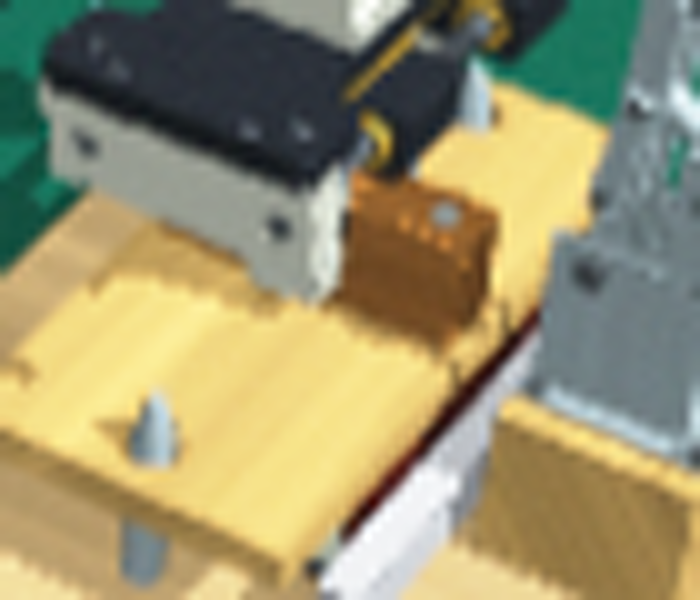

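Both pins stand through the holes, and the board is about 4 mm above the register. I'll lower it the rest of the way.

Emit:
{"api": "play_rows", "payload": {"series": [0.001, 0, 0, 0, 0.001, 0, 0, 0, 0.001, 0, 0, 0, 0, 0, 0, 0, 0, 0, 0, 0]}}

```text
time_s: 16.95
tcp_pos: [0.5211, 0.1751, 0.0695]
eef_rot: [123.9, 90.0, -145.5]
contact_force: [0.0, 1.0, -2.4]
gripper_width: 0.0237
```

Emit:
{"api": "play_rows", "payload": {"series": [0.001, 0, 0, 0, 0, 0, 0, 0, 0, 0, 0, 0, 0, 0, 0, 0, 0, 0, 0, 0]}}

```text
time_s: 17.37
tcp_pos: [0.5212, 0.1752, 0.0686]
eef_rot: [-32.3, 90.0, 58.3]
contact_force: [0.2, -0.2, -2.3]
gripper_width: 0.0237
```

Emit:
{"api": "play_rows", "payload": {"series": [0.001, 0, 0, 0, 0, 0, 0, 0, 0, 0, 0, 0, 0, 0, 0, 0, 0, 0, 0, 0]}}

```text
time_s: 17.78
tcp_pos: [0.5212, 0.1752, 0.0685]
eef_rot: [-76.5, 90.0, 14.1]
contact_force: [-4.3, -0.7, 7.2]
gripper_width: 0.0236
```

```bash
python3 - <<'E'
from plant import get_state
s=get_state();print(s["tcp_pos"],s["contact_force"],s["moment"],s["time_s"])
E
```

```text
[0.52121126 0.17515559 0.06853995] [-4.26349804 -0.66950692  7.20408541] [-0.17020445  1.40947593  0.0083913 ] 17.7833
```

Emit:
{"api": "play_rows", "payload": {"series": [0, 0, 0, 0, 0, 0, 0, 0, 0, 0, 0, 0, 0, 0, 0, 0, 0, 0, 0, 0], "jaw": 70}}

```text
time_s: 18.2
tcp_pos: [0.5212, 0.1751, 0.0675]
eef_rot: [-158.0, 90.0, -67.5]
contact_force: [0.2, 0.6, -0.1]
gripper_width: 0.0517
```

Emit:
{"api": "play_rows", "payload": {"series": [0, 0, 0, 0, 0, 0, 0, 0, 0, 0, 0, 0, 0, 0, 0, 0, 0, 0, 0, 0]}}

```text
time_s: 18.62
tcp_pos: [0.5212, 0.1751, 0.0675]
eef_rot: [122.3, 90.0, -147.2]
contact_force: [-0.6, 0.3, -0.3]
gripper_width: 0.0614
```

```bash
python3 - <<'E'
from h import *
from plant import get_state,capture
s=get_state();print(s["joints"].round(1))
J=np.pi/2+.0125
rows([([.518,.174,.2],J),([.49,.174,.33],J)],.03)
sc=capture("scene")
cv2.imwrite("pics/p13.png",cv2.resize(sc["img"][140:240,300:440],(784,560),interpolation=cv2.INTER_CUBIC))
E
```

```text
[  39.    17.9  -26.7   -0.   -45.4 -128.4]
tcp [0.5212 0.1751 0.0675] jawyaw 90.56 t 18.62 F [-0.6  0.3 -0.3] w 0.0614
-0.026, 0.001, 0, -0.001, -0.027, 0, 0, 0, -0.026, 0.001, -0.001, -0.001, -0.027, 0.001, 0, 0, -0.026, 0, 0, -0.001
-0.026, 0.006, 0, 0, -0.026, 0.005, 0, 0, -0.026, 0.006, 0, 0, -0.026, 0.006, 0, 0, -0.026, 0.005, 0, 0
end [0.4902 0.1737 0.3295] 90.73
```

View pics/p13.png

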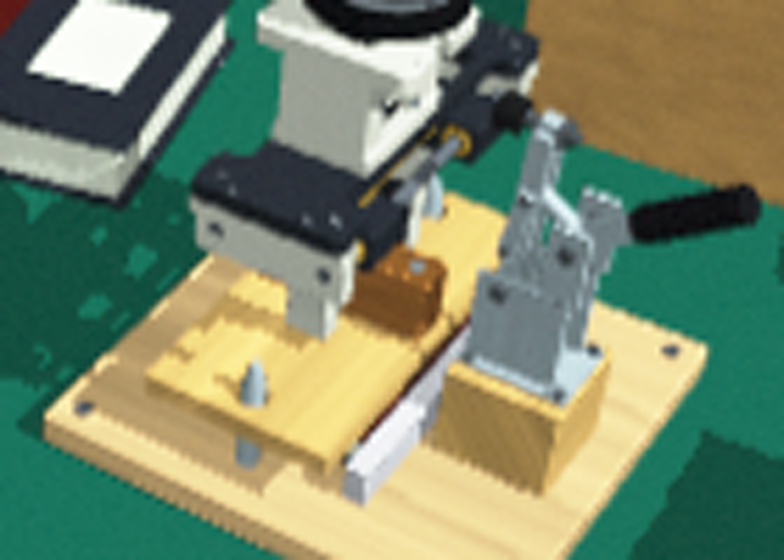

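```bash
python3 - <<'E'
from h import *
J=np.pi/2+.0125
rows([([.519,.175,.095],J),([.47,.174,.17],J),([.48,.174,.28],J),([.75,.177,.28],J),([.745,.177,.18],J)],.033)
E
```

```text
tcp [0.5212 0.1751 0.0676] jawyaw 90.56 t 18.67 F [-0.1 -1.   0.1] w 0.0614
-0.027, 0.002, 0, -0.003, -0.025, 0.016, 0, 0, -0.025, 0.017, 0, 0, -0.025, 0.016, 0, 0, -0.028, -0.002, 0, 0
-0.027, -0.003, 0, 0, -0.028, -0.002, 0, 0, -0.027, -0.003, -0.001, 0, 0, -0.03, 0, 0, 0, -0.03, 0, 0
0, -0.03, 0, 0, 0, -0.03, 0, 0, 0, -0.03, 0, 0, 0, -0.03, 0, 0, 0, -0.03, 0, 0
0, -0.03, 0, 0, 0, -0.03, 0, 0, 0.025, 0.001, 0, 0, 0.025, 0.002, 0, 0, 0.025, 0.001, 0, 0
0.025, 0.001, 0, 0, 0, 0, 0, 0, 0, 0, 0, 0, 0, 0, 0, 0, 0, 0, 0, 0
end [0.7452 0.177  0.1796] 90.73
```

Emit:
{"api": "play_rows", "payload": {"series": [-0.027, 0.002, 0, -0.003, -0.025, 0.016, 0, 0, -0.025, 0.017, 0, 0, -0.025, 0.016, 0, 0, -0.028, -0.002, 0, 0]}}

```text
time_s: 19.08
tcp_pos: [0.4692, 0.1736, 0.1983]
eef_rot: [95.3, 89.9, -174.0]
contact_force: [0.2, 0.2, -0.2]
gripper_width: 0.0611
```

Emit:
{"api": "play_rows", "payload": {"series": [-0.027, -0.003, 0, 0, -0.028, -0.002, 0, 0, -0.027, -0.003, 0, 0, 0, -0.01, 0, 0, 0, 0, 0, 0], "jaw": 0}}

```text
time_s: 19.5
tcp_pos: [0.4918, 0.1754, 0.2813]
eef_rot: [-56.0, 89.8, 34.8]
contact_force: [0.6, 0.3, 0.1]
gripper_width: 0.0331
```

```bash
python3 - <<'E'
from h import *
from plant import get_state,capture
for n in ["scene","top"]:
    c=capture(n); cv2.imwrite(f"pics/{n}14.png",c["img"])
t=cv2.imread("pics/scene14.png");cv2.imwrite("pics/s14.png",cv2.resize(t[140:250,300:440],(763,600),interpolation=cv2.INTER_CUBIC))
J=np.pi/2+.0125
rows([([.75,.177,.28],J),([.745,.177,.18],J)],.033)
E
```

```text
tcp [0.4899 0.1746 0.2789] jawyaw 90.7 t 19.6 F [ 0.3 -0.1  0.4] w 0.0253
0, -0.033, 0, 0, 0, -0.032, 0, 0, 0, -0.033, 0, 0, -0.001, -0.032, 0, 0, 0, -0.033, 0, 0
0, -0.032, -0.001, 0, 0, -0.033, 0, 0, 0, -0.032, 0, 0, 0.025, 0.001, 0, 0, 0.025, 0.001, 0, 0
0.025, 0.002, 0, 0, 0.025, 0.001, 0, 0, 0, 0, 0, 0, 0, 0, 0, 0, 0, 0, 0, 0
end [0.7449 0.1767 0.1799] 90.7
```

View pics/s14.png

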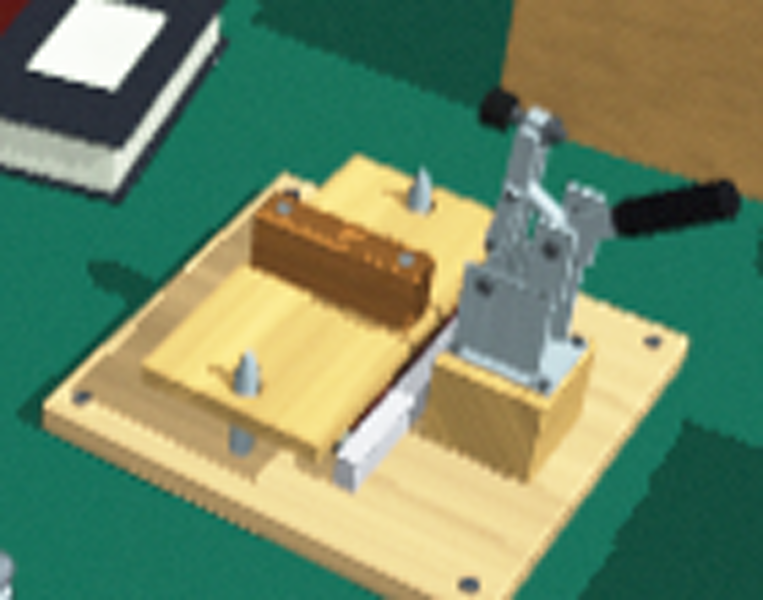

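View pics/top14.png

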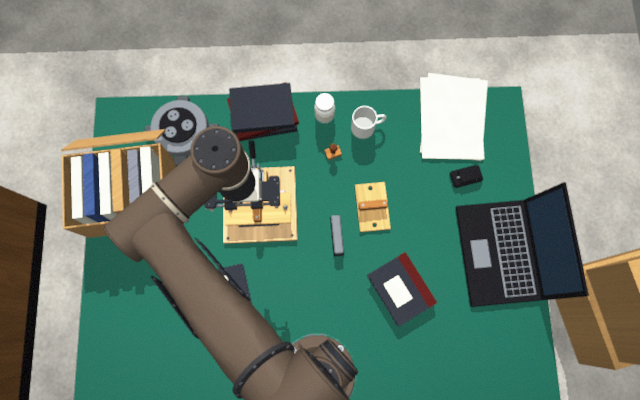

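Emit:
{"api": "play_rows", "payload": {"series": [0, -0.033, 0, 0, 0, -0.032, 0, 0, 0, -0.033, 0, 0, 0, -0.032, 0, 0, 0, -0.033, 0, 0]}}

```text
time_s: 20.02
tcp_pos: [0.6538, 0.1766, 0.2781]
eef_rot: [111.7, 89.9, -157.6]
contact_force: [0.1, 1.3, 0.4]
gripper_width: 0.0008
```

Emit:
{"api": "play_rows", "payload": {"series": [0, -0.032, 0, 0, 0, -0.033, 0, 0, 0, -0.032, 0, 0, 0.025, 0.001, 0, 0, 0.025, 0.001, 0, 0]}}

```text
time_s: 20.43
tcp_pos: [0.7498, 0.1779, 0.227]
eef_rot: [112.0, 90.0, -157.4]
contact_force: [-0.1, -0.3, -1.6]
gripper_width: 0.0004
```

Emit:
{"api": "play_rows", "payload": {"series": [0.025, 0.002, 0, 0, 0.025, 0.001, 0, 0, 0, 0, 0, 0, 0, 0, 0, 0, 0, 0, 0, 0]}}

```text
time_s: 20.85
tcp_pos: [0.7457, 0.1781, 0.1807]
eef_rot: [-109.7, 89.9, -19.0]
contact_force: [-0.1, -0.5, 1.2]
gripper_width: 0.0004
```

```bash
python3 - <<'E'
from h import *
from plant import get_state,capture
for n in ["scene"]:
    c=capture(n); cv2.imwrite(f"pics/{n}15.png",c["img"])
t=cv2.imread("pics/scene15.png");cv2.imwrite("pics/s15.png",cv2.resize(t[90:250,320:520],(750,600),interpolation=cv2.INTER_CUBIC))
J=np.pi/2+.0125
rows([([.70,.177,.18],J)],.01)
E
```

```text
tcp [0.746  0.1783 0.1816] jawyaw 90.75 t 20.9 F [-0.2  1.1  0.9] w 0.0003
0, 0.009, 0, 0, 0.001, 0.009, 0, 0, 0, 0.01, 0, 0, 0, 0.009, -0.001, 0.001, 0.001, 0.009, 0, 0
end [0.7001 0.1767 0.1796] 90.7
```

View pics/s15.png

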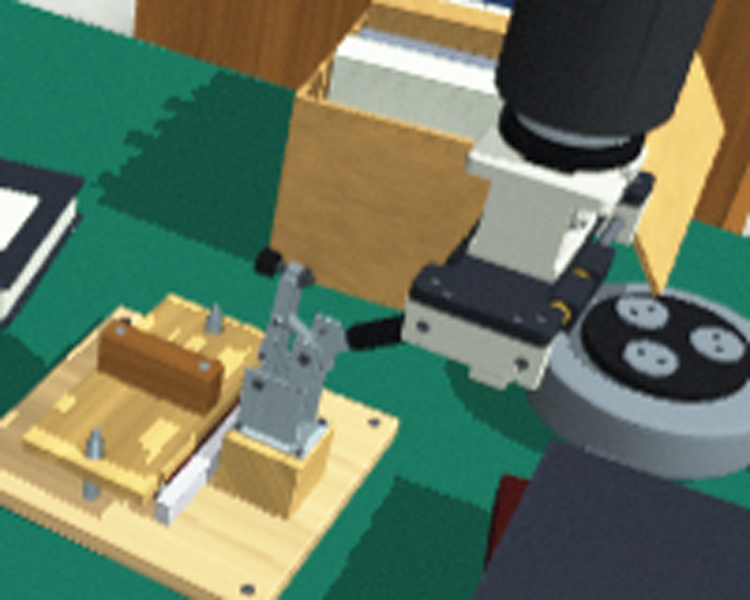

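Emit:
{"api": "play_rows", "payload": {"series": [0, 0.009, 0, 0, 0, 0.009, 0, 0, 0, 0.009, 0, 0, 0, 0.009, 0, 0, 0, 0.009, 0, 0]}}

```text
time_s: 21.32
tcp_pos: [0.7068, 0.1783, 0.1855]
eef_rot: [-81.3, 89.0, 9.5]
contact_force: [21.2, -0.4, 15.4]
gripper_width: 0.0009
```

```bash
python3 - <<'E'
from h import *
from plant import get_state,capture
print(get_state()["contact_force"],get_state()["tcp_pos"])
c=capture("scene")
cv2.imwrite("pics/s16.png",cv2.resize(c["img"][90:250,320:520],(750,600),interpolation=cv2.INTER_CUBIC))
E
```

```text
[21.19712944 -0.43887758 15.42242215] [0.70675244 0.17825592 0.18549557]
```

View pics/s16.png

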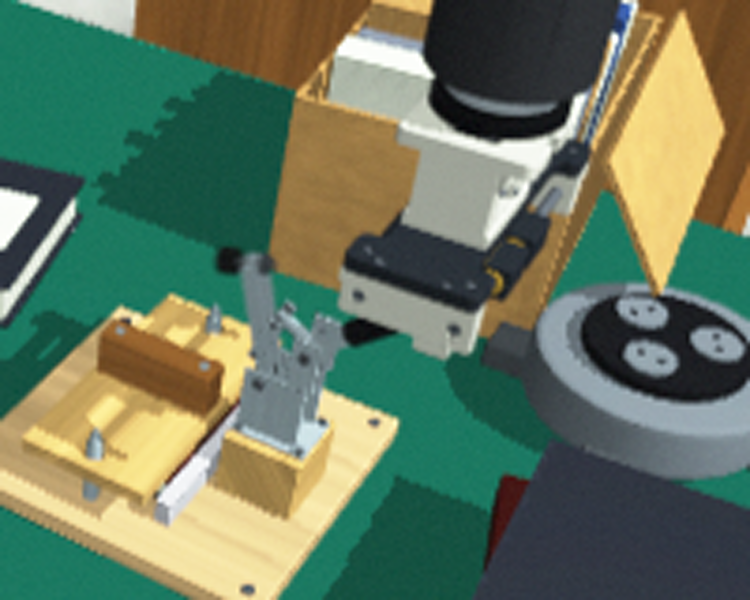

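Emit:
{"api": "play_rows", "payload": {"series": [-0.007, 0.001, 0, 0, -0.007, 0.004, 0, 0, -0.006, 0.005, 0, 0, -0.005, 0.006, 0, 0, -0.005, 0.007, 0, 0]}}

```text
time_s: 21.78
tcp_pos: [0.6761, 0.1771, 0.2098]
eef_rot: [100.9, 90.0, -168.4]
contact_force: [-0.2, 0.3, -0.8]
gripper_width: 0.0
```

```bash
python3 - <<'E'
from h import *
from plant import get_state,capture
print(get_state()["contact_force"],get_state()["tcp_pos"])
c=capture("scene")
cv2.imwrite("pics/s17.png",cv2.resize(c["img"][90:250,320:520],(750,600),interpolation=cv2.INTER_CUBIC))
E
```

```text
[-0.20590715  0.29865517 -0.78407113] [0.67610348 0.17709268 0.20978201]
```

View pics/s17.png

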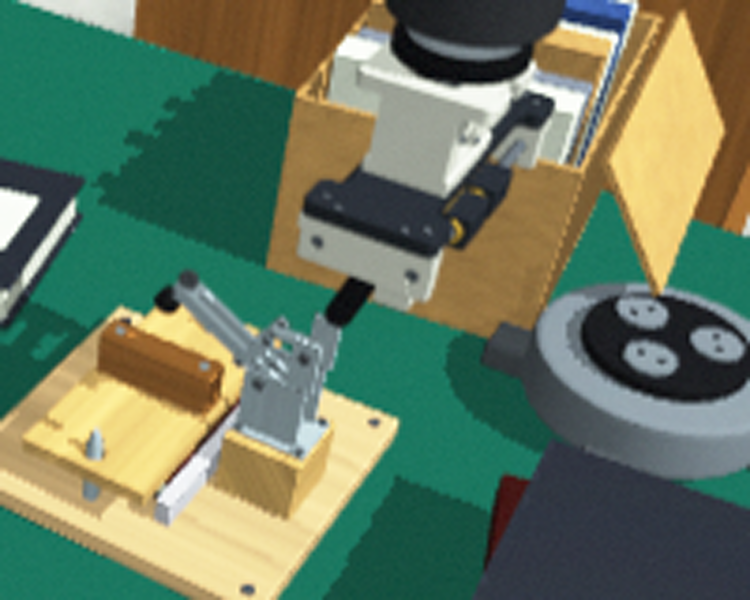

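Emit:
{"api": "play_rows", "payload": {"series": [0, 0.006, 0, 0, 0, 0.006, 0, 0, 0, 0.006, 0, 0, 0, 0.005, 0, 0, 0, 0.005, 0, 0]}}

```text
time_s: 22.25
tcp_pos: [0.6484, 0.1767, 0.2092]
eef_rot: [116.0, 90.0, -153.2]
contact_force: [-0.1, 0.8, 0.5]
gripper_width: 0.0003
```

Emit:
{"api": "play_rows", "payload": {"series": [0, 0.004, 0, 0, 0, 0.004, 0, 0, 0, 0.003, 0, 0, 0, 0.002, 0, 0, 0, 0, 0, 0]}}

```text
time_s: 22.67
tcp_pos: [0.636, 0.1767, 0.2097]
eef_rot: [-53.6, 90.0, 37.2]
contact_force: [0.5, 0.2, -0.7]
gripper_width: 0.0004
```

```bash
python3 - <<'E'
from h import *
from plant import get_state,capture
print(get_state()["contact_force"],get_state()["tcp_pos"])
c=capture("scene")
cv2.imwrite("pics/s18.png",cv2.resize(c["img"][90:250,320:520],(750,600),interpolation=cv2.INTER_CUBIC))
E
```

```text
[ 0.50793484  0.24148278 -0.74591088] [0.63600759 0.17665659 0.20971668]
```

View pics/s18.png

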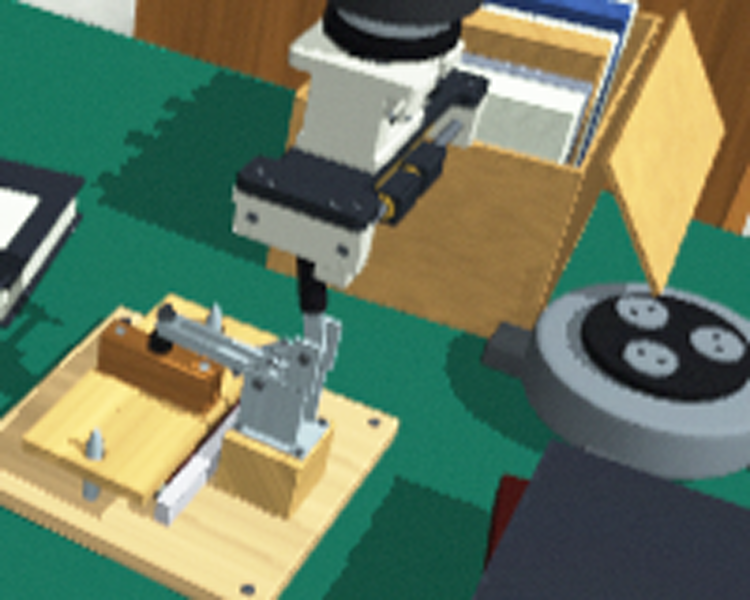

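Emit:
{"api": "play_rows", "payload": {"series": [0, 0.003, 0, 0, 0, 0.003, 0, 0, 0, 0.002, 0, 0, 0, 0.002, 0, 0, 0, 0, 0, 0]}}

```text
time_s: 23.13
tcp_pos: [0.6298, 0.1771, 0.2109]
eef_rot: [-78.2, 89.5, 12.6]
contact_force: [14.3, -0.2, -3.5]
gripper_width: 0.0007
```

Emit:
{"api": "play_rows", "payload": {"series": [0, 0.002, 0, 0, 0, 0.002, 0, 0, 0, 0.001, 0, 0, 0, 0.001, 0, 0, 0, 0, 0, 0]}}

```text
time_s: 23.55
tcp_pos: [0.6287, 0.1777, 0.2123]
eef_rot: [-78.6, 89.0, 12.2]
contact_force: [31.9, -2.9, -8.8]
gripper_width: 0.0001
```

```bash
python3 - <<'E'
from h import *
from plant import get_state,capture
print(get_state()["contact_force"],get_state()["tcp_pos"])
c=capture("scene")
cv2.imwrite("pics/s19.png",cv2.resize(c["img"][90:250,320:520],(750,600),interpolation=cv2.INTER_CUBIC))
E
```

```text
[31.9144058  -2.87499755 -8.81958713] [0.62867434 0.17772396 0.21230552]
```

View pics/s19.png

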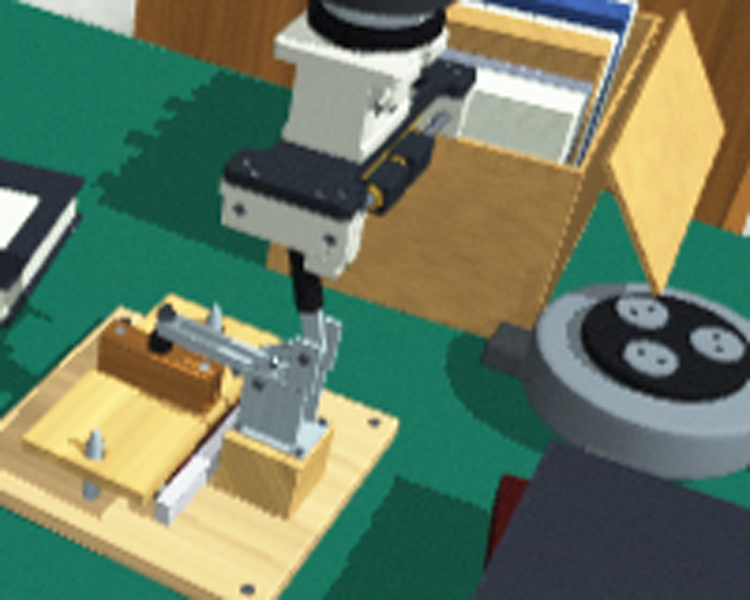

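Emit:
{"api": "play_rows", "payload": {"series": [0, -0.008, 0, 0, 0, -0.012, 0, 0, 0, -0.015, 0, 0, 0, -0.015, 0, 0, 0, -0.015, 0, 0]}}

```text
time_s: 24.02
tcp_pos: [0.6852, 0.1772, 0.2094]
eef_rot: [96.0, 89.9, -173.3]
contact_force: [0.2, -0.3, -0.3]
gripper_width: 0.0004
```

Emit:
{"api": "play_rows", "payload": {"series": [-0.02, 0, 0, 0, -0.02, 0, 0, 0, -0.02, 0, 0, 0, -0.02, 0, 0, 0, 0, 0, 0, 0]}}

```text
time_s: 24.43
tcp_pos: [0.6864, 0.1774, 0.2944]
eef_rot: [-74.4, 89.7, 16.3]
contact_force: [-0.7, -0.4, 0.8]
gripper_width: 0.0005
```

```bash
python3 - <<'E'
from h import *
from plant import get_state,capture
print(get_state()["contact_force"],get_state()["tcp_pos"])
c=capture("scene"); cv2.imwrite("pics/scene20.png",c["img"])
cv2.imwrite("pics/s20.png",cv2.resize(c["img"][140:250,300:440],(763,600),interpolation=cv2.INTER_CUBIC))
c=capture("top"); cv2.imwrite("pics/top20.png",c["img"])
# handle direction via scene: sleeve ends predicted for closed vs upright
T=lambda P:(proj(capture("scene"),np.array(P))-[300,140])*5.45
ry=.0125
def pt(r,th): 
    x=.112-r*np.sin(th); return [.521+x,.175+ry*x,.15+r*np.cos(th)]
for th in(.0,.2,.3): print(th,T([pt(28,th) if 0 else pt(.028,th),pt(.084,th)]).round(0).tolist())
E
```

```text
[-0.73025917 -0.42232086  0.82288687] [0.68640266 0.17740733 0.29438115]
0.0 [[578.0, 181.0], [600.0, 77.0]]
0.2 [[566.0, 177.0], [564.0, 67.0]]
0.3 [[561.0, 176.0], [546.0, 65.0]]
```

View pics/s20.png

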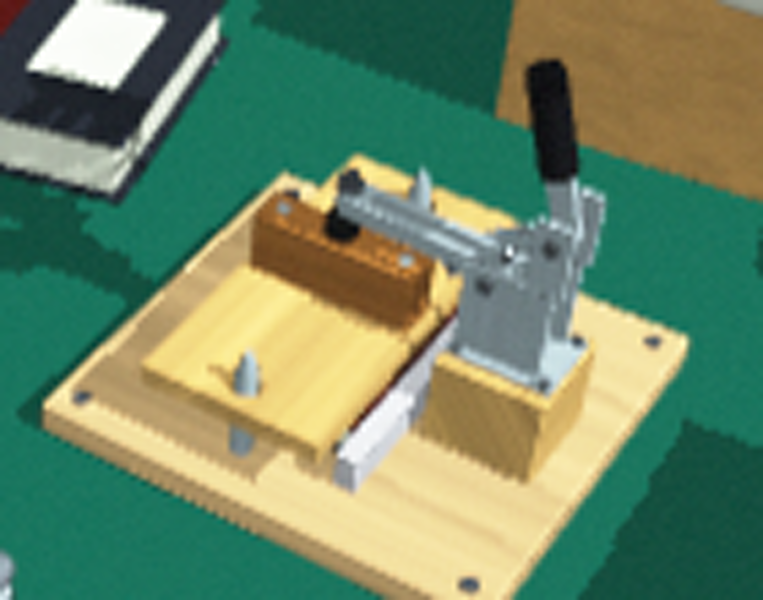

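View pics/scene20.png

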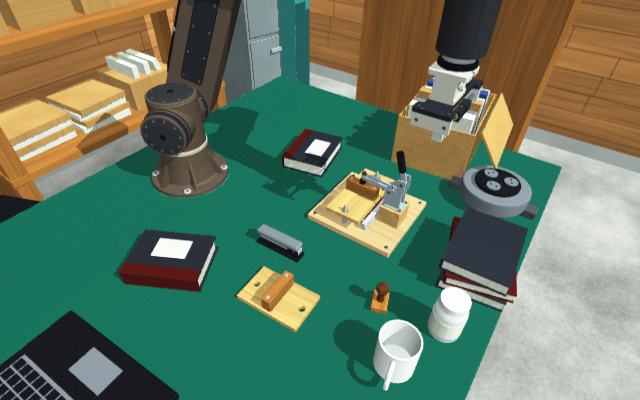

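```bash
python3 -c "
from plant import close_job; print(close_job())"
```

```text
the job is handed in; nothing more can be done
None
```

The job is done and handed in at about 24.5 s of the 72 s allowed; the hand-in gave no verdict.

**What I did**
- I slid the register home with the two open fingers until the force rose to about 20 N.
- I then carried the long board over and lowered it level onto both pins. A brief 2.4 N sideways contact on the pins went away after a 2 mm shift.
- The board was seated at 7 N and released, and I pushed the handle over until it stopped at about 32 N.

**Last checks**
- **Board:** it lies flat with both pins through its holes, and the foot is on the middle of the batten.
- **Handle:** the sleeve's angle in the picture matches the closed position, about 0.30 rad forward of upright.
- **Bystanders and arm:** the small board, stapler and stamp look unmoved in the pictures. The arm is clear, with the force reading about zero.

**Not confirmed**
- **Camera disagreement:** the camera estimates for the board and press differed by up to about 6 mm. I relied on seeing the pin tips in the holes and on the contact forces instead.
- **Register:** I last saw it square against the fence just before fetching the board. The board now hides most of it.
- **Foot force:** the state gives no reading for it, so I could not check the 4 N directly.

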